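# Pack the dressing jars and lock the delivery rack

## Task

Pack the order: take every green-lidded dressing jar out of the chilled well, sliding its clear covers aside as needed, and stand each one upright in a bay of its own in the delivery rack. Once they are all in, swing the keeper bar across over their lids until it snaps home in its catch. Leave the orange-lidded jars standing in the well, both covers of the well fully shut, and the other things on the bench undisturbed.

Things in the scene. Friction and masses are not known exactly. Their poses are not given: they have to be found in the camera images.
- well: Chilled well, fixed: steel box 230 mm deep (its x; -x faces the robot), 450 long (its y); origin: underside centre. Two compartments, left y +70..+215, right y -70..-215 mm, both x -105..+105, inner floor 30 mm up; solid bridge between them, top 102 mm. Walls 113 mm high, side rails (|x| over 109) 132 mm. Two clear flat covers slide along y, one above the other.
- cover_left (a joint): Clear left cover (over the +y compartment; lower channel, plate top 121 mm above the bench): opening in m, 0 = shut, 0.165 = fully open, baring y +55..+215 mm. Opens towards the well's -y under the right cover, shuts towards +y. About 1.5 N moves it; it stays where left. Only one cover can be fully open at a time (the openings add up to 0.2 m at most).
- cover_right (a joint): Clear right cover (over the -y compartment; upper channel, plate top 128 mm above the bench): opening in m, 0 = shut, 0.165 = fully open, baring y -55..-215 mm. Opens towards the well's +y over the left cover, shuts towards -y. About 1.5 N moves it; it stays where left.
- cover_left_grip (a point): Centre of the left cover's blue upright pull: a rib 10 mm thick (well's y), 90 mm long (well's x), standing 25 mm up from the cover (121 to 146 mm above the bench), near the cover's outer end. It moves with the cover.
- cover_right_grip (a point): Centre of the right cover's blue upright pull: a rib 10 mm thick (well's y), 90 mm long (well's x), standing 21 mm up from the cover (128 to 149 mm above the bench), near the cover's outer end. It moves with the cover.
- rack: Delivery rack, fixed: four square bays in a row along its y, centres at y +102, +34, -34, -102 mm, x 0; each 64 mm inside, walls 4 mm thick with tops 50 mm above the bench, bay floor at 5 mm. Origin: underside centre; x points away from the robot. A hinge post at y +150 mm, 93 mm high, carries the keeper bar; the catch post at y -190 mm is 108 mm high.
- keeper (a joint): Keeper bar angle about its upright hinge, rad. 0 = home: along the row, 7 mm above seated jars' lids, its nose held by the catch's spring roller. Grows as the bar swings out over the far side (rack's +x), to 1.9; starts at 1.35 to 1.75, clear of the bays. Swings freely, stays where left; in the last 0.1 rad the roller resists (about 10 N at the knob), crest at 0.04, then it snaps home.
- keeper_hinge (a point): The upright hinge axis of the keeper bar, at the bar's underside (94 mm above the bench).
- keeper_knob (a point): Centre of the keeper bar's upright red knob, 16 mm in diameter and 34 mm tall (106 to 140 mm above the bench), on the bar 150 mm from the hinge axis. The yellow bar is 14 mm wide, from 94 to 106 mm above the bench, and 308 mm long from the hinge.
- green1_mid (a point): Centre of a dressing jar with a GREEN lid, 54 mm in diameter and 82 mm tall, upright at the start in either compartment of the well; 0.18 to 0.29 kg, bottom-heavy. z along its axis. None when this jar is absent (3 or 4 are there).
- green2_mid (a point): Centre of a dressing jar with a GREEN lid, 54 mm in diameter and 82 mm tall, upright at the start in either compartment of the well; 0.18 to 0.29 kg, bottom-heavy. z along its axis. None when this jar is absent (3 or 4 are there).
- green3_mid (a point): Centre of a dressing jar with a GREEN lid, 54 mm in diameter and 82 mm tall, upright at the start in either compartment of the well; 0.18 to 0.29 kg, bottom-heavy. z along its axis. None when this jar is absent (3 or 4 are there).
- green4_mid (a point): Centre of a dressing jar with a GREEN lid, 54 mm in diameter and 82 mm tall, upright at the start in either compartment of the well; 0.18 to 0.29 kg, bottom-heavy. z along its axis. None when this jar is absent (3 or 4 are there).
- amber1_mid (a point): Centre of a dressing jar with an ORANGE lid, same size as the green-lidded ones, in either compartment; it is to stay in the well.
- amber2_mid (a point): Centre of a dressing jar with an ORANGE lid, same size as the green-lidded ones, in either compartment; it is to stay in the well.
- tomatoes_mid (a point): Middle of a cardboard bowl of tomatoes, 150 mm wide, 70 mm high; a bystander, not to be disturbed.
- spice1_mid (a point): Middle of a spice jar with a white lid, 56 mm in diameter, 105 mm tall, standing on the bench; a bystander, not to be disturbed.
- spice2_mid (a point): Middle of a spice jar with a white lid, 56 mm in diameter, 105 mm tall, standing on the bench; a bystander, not to be disturbed.
- spatula_grip (a point): Grip of a spatula 260 mm long lying on the bench in front of the rack; a bystander, not to be disturbed.

How it is judged:
By the outcome, as a careful person would: the job done as asked, in the order asked, and still so for the second after the job is handed in, with the robot touching nothing.
Of green1, green2, green3, green4 only 3 to 4 are there at a start; the rules pass over those that are not, and their reading is None.
At some moment in a run one of green1, green2, green3, green4 may be knocked a few centimetres aside while the robot is not near it.
It also fails if it takes over 210 s, if anything falls off the work surface, if the arm or the gripper's body presses on something with over 40 N, if the wrist force passes 120 N, or if a joint passes its speed limit or range.

## Robot

A 6-joint arm with a two-finger parallel gripper is mounted at the origin on the work surface. World frame = base frame: x ahead of the robot, y to its left, z up, the work surface at z = 0. Lengths are in mm, angles in degrees, forces in N, time in s.
With the tool pointing down it reaches from about 300 to 850 mm from the base axis. Payload 4.2 kg.
Tool frame: the origin (TCP) lies between the finger pads; the fingertips stand 22 mm ahead of it and the grasp point (between the pads) lies 3 mm ahead of it; z points along the fingers, y is the direction in which the jaws open and shut (so a half turn about z gives the same grasp; the last joint's range is limited). The gripper opens to 91 mm and grips with 3 to 60 N. Pads are 32 mm wide; open, the fingers measure 118 mm over their backs; the gripper's body (76 mm by 178 mm) begins 60 mm behind the grasp point.
Start: joints at [69.099, 18.312, 89.639, -0, 72.044, -1.146], TCP at [194.357, 541.171, 235.976] pointing down, gripper open.
Joint ranges: [-177.97, 177.97], [-48.28, 115.42], [12.27, 149.76], [-77.06, 257.06], [2.81, 150.46], [-146.56, 146.56]. Speed limits (degrees/s): [147.25, 147.25, 180, 180, 180, 180].

## Interface

Orientations are given as [roll, pitch, yaw] about the fixed x, y, z axes, in that order (R = Rz(yaw) Ry(pitch) Rx(roll)).
In Python, from workcell import * gives the robot as it stands.
- The arm moves only by the shell command python3 -m jog 'ROWS' [OPENING] [FORCE]. ROWS is text: rows parted by semicolons, each of 6 numbers parted by spaces: the shift along the tool's x, y, z in units of 0.5 m (1.0 is 0.5 m), then the turn, a rotation vector about the tool's x, y, z in units of pi/2 rad (1.0 is pi/2 rad). A call has 1 to 20 rows; each row is the pose to reach, as a shift and turn from the pose measured when the call began, along the tool's axes at that moment; what a row does not reach only later rows make up. A row lasts 1/12 s, in which the tool goes at most 41.7 mm and 7.16 degrees, less where a joint would pass 70% of its speed; a pose out of reach is approached as far as the arm can. A call with a number of a shift or a turn outside -1 to 1 is refused whole. A call with a gripper value outside its range is refused whole. OPENING is the opening, from -1 (shut) to 1 (fully open), set as the call begins (- or left out, the last holds). The fingers move at their own pace and stop on an object; FORCE is the grip in N (left out, the last holds). Time passes only in rows, so rows that repeat a pose let the fingers close. It gives the time, the measured TCP pose, the force and the opening at its end, in the units of the state.
- state(): the state, without advancing time (a new reading comes with each control period).
- grab_frame(name): name is "scene" or "top"; returns the picture (420x560x3 uint8, red, green, blue); there is no depth.
- calibration(name): a dict with "mtx" (3x3 intrinsics, pixels), "rvec" (rotation vector, rad) and "tvec" (3), from world to camera coordinates, as OpenCV has them. Camera axes: x right, y down, z forward; pixel columns grow to the right and rows downward; lengths in mm; the calibration is good to about 2 mm. A picture is of the moment at which its call begins. calibration takes no time and is no camera call.
- job_done(): hands the job in, once; it reports no verdict.
Trained networks look in the newest picture that a camera, given by its name, has taken for a name from the list of things; names that differ only in an ending like _2 or _b are one class to them, and where a whole thing is asked for, a point or a joint stands for the part that bears it (a point fixed in the world has none). Each returns a list of dicts, best first, with "confidence" (0 to 1); they miss things now and then, are a little off and sometimes report something else, mostly with a low value. They report only what shows in the picture. A call takes as long as a camera call.
- spot_in(query, camera): "rect" ([left, top, right, bottom] in pixels, round what is visible of it).
- tip_of(query, camera): "location" ([column, row] in pixels: a listed point, or the origin of a listed thing).
The state is a dict: "time_s": time; "qpos": joint angles; "qvel": joint speeds; "effort": joint torques, N m; "ee_pos": TCP position; "ee_rot": TCP orientation; "force": force on the tool from outside, world axes, zero at the start; "torque": the same for the moment, N m; "gripper_width": finger opening in mm.
Only numpy, scipy, OpenCV 4.12 (cv2) and the standard library are available. Lean on these libraries where they do the work, as an engineer would, in place of code of your own. Each camera call takes 0.05 s, during which the arm holds its last target. There are 200 camera calls.

## Working session

There is one attempt and no reset: what is moved stays moved. The work goes in short steps, Python scripts to look and compute and a shell command to move; the robot and the scene stay as the last step left them, time stands still between calls to the robot, and variables do not carry over. Pictures are saved under pics/ and viewed, about 12 in all and at most 16, crops included, and the job is handed in when it is done.

```bash
mkdir -p pics; ls; python3 - <<'E'
from workcell import *
import cv2
for n in("scene","top"):
    f=grab_frame(n); cv2.imwrite(f"pics/{n}0.png",f[:,:,::-1])
    c=calibration(n); print(n,c)
print(state())
for q in ["well","rack","cover_left_grip","cover_right_grip","keeper_hinge","keeper_knob","green1_mid","amber1_mid","tomatoes_mid","spice1_mid","spatula_grip"]:
    print(q,[( [round(float(v)) for v in d["location"]],round(d["confidence"],2)) for d in tip_of(q,"top")])
E
```

```text
pics
scene {'mtx': array([[465.22881065,   0.        , 274.6053984 ],
       [  0.        , 465.22881065, 214.45460331],
       [  0.        ,   0.        ,   1.        ]]), 'rvec': array([ 2.06507929,  1.10777273, -0.49295799]), 'tvec': array([-275.13705278, -245.95879789, 1956.57018475])}
top {'mtx': array([[412.89078811,   0.        , 285.58153929],
       [  0.        , 412.89078811, 209.96731532],
       [  0.        ,   0.        ,   1.        ]]), 'rvec': array([ 2.17011481, -2.18912584,  0.07290986]), 'tvec': array([ -26.03902816,  539.90928039, 1344.3101521 ])}
{'time_s': 0.1, 'qpos': array([ 6.90966364e+01,  1.83458581e+01,  8.96994177e+01, -1.26502871e-03,
        7.20465434e+01, -1.14652002e+00]), 'qvel': array([-0.04163993,  0.01873799, -0.04895775, -0.09108604, -0.09850338,
       -0.04934743]), 'effort': array([-4.90705042e-04, -4.13326192e+01, -2.32510918e+01,  7.28301541e-02,
        4.21798008e-02, -7.01350632e-05]), 'ee_pos': array([194.22275532, 540.74266041, 235.22559356]), 'ee_rot': array([-1.79908175e+02, -6.34667761e-04,  1.60243547e+02]), 'force': array([-0.85689465, -0.76768436,  0.27267193]), 'torque': array([-0.02352339, -0.00917784, -0.00218281]), 'gripper_width': 90.89801360064561}
well [([212, 209], 0.87)]
rack [([354, 208], 0.69)]
cover_left_grip [([134, 206], 0.71)]
cover_right_grip [([273, 205], 0.87)]
keeper_hinge [([310, 201], 0.96)]
keeper_knob [([317, 155], 0.97)]
green1_mid []
amber1_mid []
tomatoes_mid [([362, 151], 0.68)]
spice1_mid [([304, 255], 0.71)]
spatula_grip [([365, 252], 0.63)]
```

View pics/top0.png

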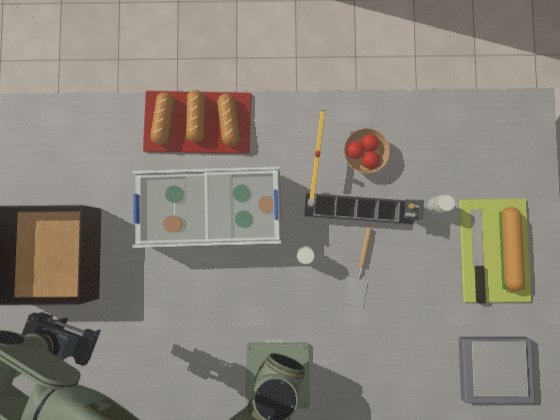

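View pics/scene0.png

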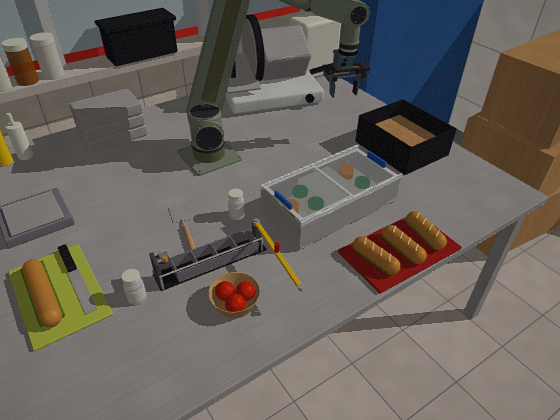

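The top view shows green lids at (174,194), (241,193) and (244,219), and orange lids at (172,225) and (266,205). That makes one green in the left compartment and two in the right. The pulls are at (137,208) and (276,204), the knob at (318,154), and the rack spans about (305–422, 207).

```bash
cat > h.py <<'E'
from workcell import *
import numpy as np, cv2
from scipy.spatial.transform import Rotation as R
def w(uv,z,cam="top"):
    c=calibration(cam); M=cv2.Rodrigues(c["rvec"])[0]; t=np.ravel(c["tvec"])
    d=M.T@np.linalg.inv(c["mtx"])@[*uv,1.]; o=-M.T@t
    return np.round(o+d*(z-o[2])/d[2],1)
def px(p,cam="top"):
    c=calibration(cam)
    return cv2.projectPoints(np.array([p],float),c["rvec"],c["tvec"],c["mtx"],None)[0].ravel()
def blobs(f,kind,box,amin=15):
    h=cv2.cvtColor(f,cv2.COLOR_RGB2HSV).astype(int); H,S,V=h[...,0],h[...,1],h[...,2]
    m={"green":(H>48)&(H<95)&(S>60)&(V>40),"orange":(H>4)&(H<20)&(S>70)&(V>90),"blue":(H>100)&(H<130)&(S>110),
       "red":((H<6)|(H>174))&(S>150),"yellow":(H>18)&(H<32)&(S>150)}[kind]
    l,t,r,b=box; k=np.zeros(m.shape,np.uint8); k[t:b,l:r]=m[t:b,l:r]
    n,_,s,c=cv2.connectedComponentsWithStats(k)
    return [(np.round(c[i],1),s[i].tolist()) for i in range(1,n) if s[i,4]>=amin]
def row(p,yaw):
    "row that takes the tool to p, pointing down, with jaw yaw (deg; mod 180) from now"
    s=state(); R0=R.from_euler("xyz",s["ee_rot"],degrees=True)
    best=min((R0.inv()*R.from_euler("xyz",[180,0,yaw+k],degrees=True) for k in(-180,0,180)),key=lambda r:r.magnitude())
    print("t",round(s["time_s"],1),"row",np.round(R0.inv().apply(np.array(p)-s["ee_pos"])/500,4),np.round(best.as_rotvec()/(np.pi/2),3),"rows>=",round(max(np.linalg.norm(np.array(p)-s["ee_pos"])/41.7,np.degrees(best.magnitude())/7.16),1))
E
python3 - <<'E'
from h import *
f=grab_frame("top")
for k in("green","orange"):
    for c,s in blobs(f,k,(135,168,280,248)): print(k,c,s,w(c,112))
for c,s in blobs(f,"blue",(120,168,290,248)): print("blue",c,s,w(c,148))
for c,s in blobs(f,"red",(300,130,335,170),5): print("knob",c,s,w(c,135))
for c,s in blobs(f,"yellow",(290,100,335,215)): print("bar",c,s,w(c,106))
print("hinge",w((310,201),94),"tips",w((310,201),106))
h=w((312,203),106)
cv2.imwrite("pics/well.png",cv2.resize(f[155:260,125:290],None,fx=4.8,fy=4.8,interpolation=2)[:,:,::-1])
cv2.imwrite("pics/rack.png",cv2.resize(f[100:270,290:460],None,fx=3.5,fy=3.5,interpolation=2)[:,:,::-1])
E
```

```text
green [240.  219.1] [236, 213, 10, 13, 43] [505.9 109.1 112. ]
orange [265.8 203.8] [258, 196, 15, 17, 203] [552.4  29.4 112. ]
orange [172.3 223.6] [163, 216, 20, 16, 253] [493.8 317.9 112. ]
blue [275.3 203.1] [274, 190, 4, 29, 76] [551.   -1.1 148. ]
blue [134.8 209.2] [134, 194, 3, 29, 75] [536.5 421.1 148. ]
knob [317.4 152.4] [316, 151, 4, 4, 11] [ 706.5 -130.3  135. ]
bar [319.9 131. ] [317, 112, 7, 38, 109] [ 780.8 -141.2  106. ]
bar [314.  178.2] [310, 157, 9, 41, 137] [ 631.6 -120.7  106. ]
hinge [ 561.6 -107.9   94. ] tips [ 560.4 -107.3  106. ]
```

```bash
sleep 0
```

```text
(no output)
```

View pics/well.png

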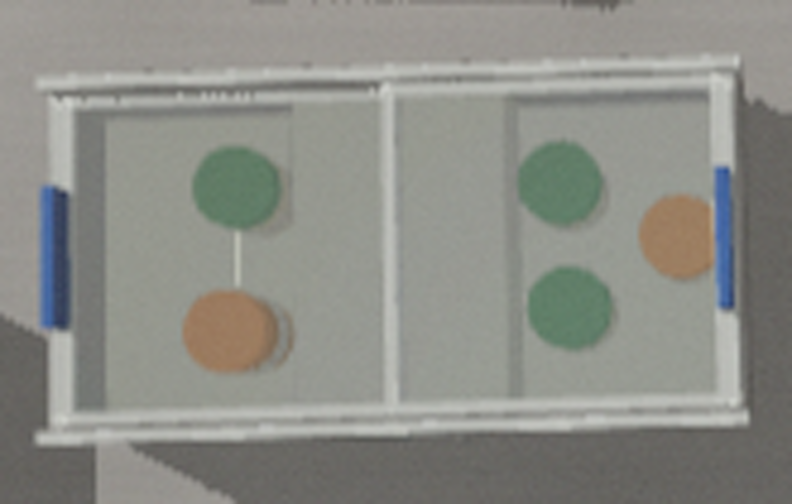

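View pics/rack.png

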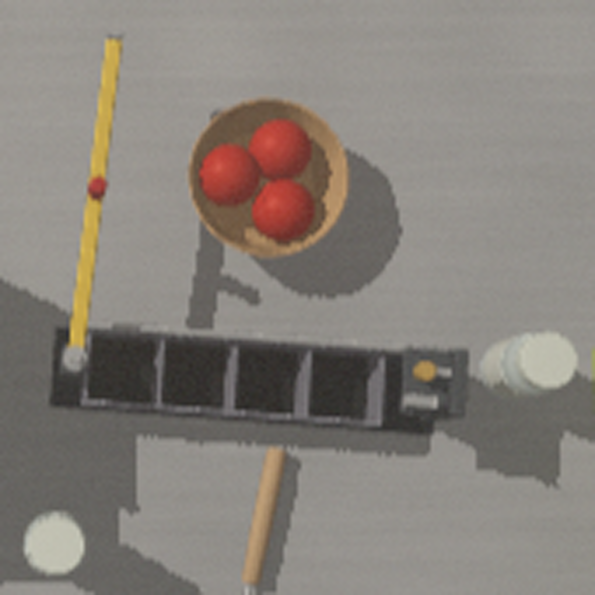

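```bash
cat > ov.py <<'E'
from h import *
def T(p,o,th):
    a=np.radians(th); return [o[0]+p[0]*np.cos(a)-p[1]*np.sin(a),o[1]+p[0]*np.sin(a)+p[1]*np.cos(a),p[2]]
def overlay(f,cam,segs,box,sc,name):
    l,t,r,b=box; im=cv2.resize(f[t:b,l:r],None,fx=sc,fy=sc,interpolation=cv2.INTER_CUBIC)[:,:,::-1].copy()
    for a,b2,col in segs:
        q=[tuple(np.round((px(v,cam)-[l,t]+.5)*sc-.5).astype(int).tolist()) for v in(a,b2)]
        cv2.line(im,q[0],q[1],col,1)
    cv2.imwrite(name,im)
def racksegs(o,th):
    S=[]
    for y in(102,34,-34,-102):
        c=[T((sx*32,y+sy*32,50),o,th) for sx,sy in((1,1),(1,-1),(-1,-1),(-1,1))]
        S+=[(c[i],c[(i+1)%4],(0,255,0)) for i in range(4)]
    h=T((0,150,106),o,th); 
    S+=[(T((-8,150,106),o,th),T((8,150,106),o,th),(255,0,255)),(T((-8,-190,108),o,th),T((8,-190,108),o,th),(255,0,255))]
    return S
def wellsegs(o,th):
    S=[]
    for sy in(1,-1):
        c=[T((sx,y,121),o,th) for sx,y in((109,sy*225),(-109,sy*225))]; S.append((*c,(0,255,0)))
    for sx in(115,-115): S.append((T((sx,225,132),o,th),T((sx,-225,132),o,th),(0,255,0)))
    return S
E
python3 - <<'E'
from ov import *
c=calibration("top");M=cv2.Rodrigues(c["rvec"])[0];print("cam",-M.T@np.ravel(c["tvec"]))
C=lambda u,v:((u+.5)/3.5-.5+290,(v+.5)/3.5-.5+100)
for n,u in dict(nearL=(83,403),nearR=(362,420),farL=(88,338),farR=(385,352)).items(): print(n,w(C(*u),50))
hz=w(C(75,357),106); print("hinge",hz)
th=-2.0; h=hz
a=np.radians(th); o=[h[0]+150*np.sin(a),h[1]-150*np.cos(a)]
print(o)
f=grab_frame("top")
overlay(f,"top",racksegs(o,th),(295,185,435,230),5.7,"pics/o1.png")
E
```

```text
cam [ 437.89134249  -40.88073747 1380.5541585 ]
nearL [ 521.  -120.5   50. ]
nearR [ 503.1 -376.7   50. ]
farL [ 581.2 -125.9   50. ]
farR [ 565.7 -399.7   50. ]
hinge [ 558.4 -110.6  106. ]
[np.float64(553.1650754946248), np.float64(-260.5086240528643)]
```

```bash
sleep 0
```

```text
(no output)
```

View pics/o1.png

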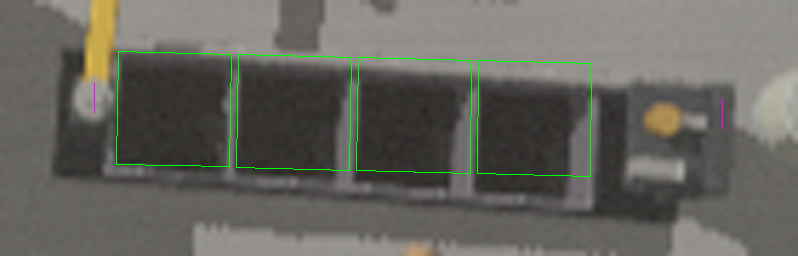

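```bash
python3 - <<'E'
from ov import *
f=grab_frame("top")
h=(559,-110); th=-4.4; a=np.radians(th); o=[h[0]+150*np.sin(a),h[1]-150*np.cos(a)]
print(o)
S=racksegs(o,th)
q=[T(p,o,th) for p in((36,138,50),(36,-138,50),(-36,-138,50),(-36,138,50))]
S+=[(q[i],q[(i+1)%4],(0,255,255)) for i in range(4)]
overlay(f,"top",S,(295,185,435,230),5.7,"pics/o2.png")
fs=grab_frame("scene"); overlay(fs,"scene",S,(140,210,300,300),4.9,"pics/o2s.png")
import numpy as np
A=cv2.imread("pics/o2.png");B=cv2.imread("pics/o2s.png");W=max(A.shape[1],B.shape[1])
P=lambda I:np.pad(I,((0,0),(0,W-I.shape[1]),(0,0)))
D=np.vstack([P(A),P(B)]);D=cv2.resize(D,None,fx=.85,fy=.85);print(D.shape);cv2.imwrite("pics/o2b.png",D)
E
```

```text
[np.float64(547.4921457809772), np.float64(-259.557912834038)]
(592, 678, 3)
```

```bash
sleep 0
```

```text
(no output)
```

View pics/o2b.png

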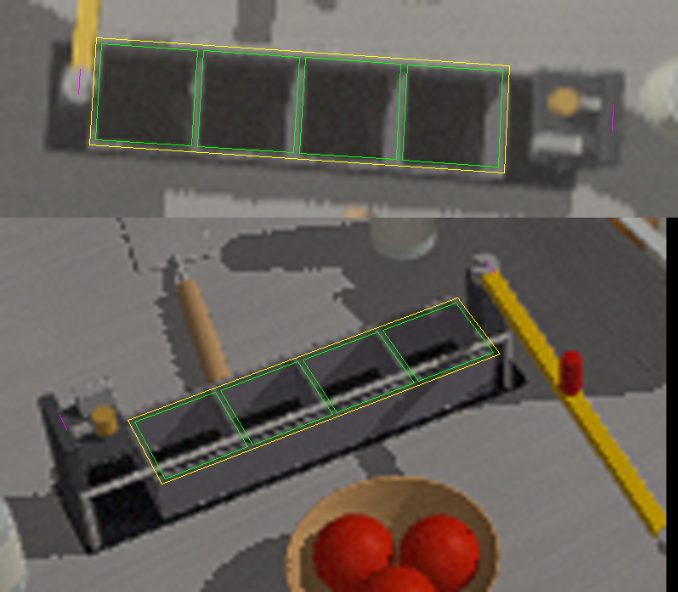

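The rack overlay fits in both views: origin about (547.5, -259.6), yaw -4.4°. Next I'll work out the well geometry and the first moves.

```bash
cat >> ov.py <<'E'
WO,WT=(543.8,210.),1.97
RO,RT=(547.5,-259.6),-4.4
def wl(p):
    a=np.radians(WT); d=np.array(p[:2])-WO; return np.round([d[0]*np.cos(a)+d[1]*np.sin(a),-d[0]*np.sin(a)+d[1]*np.cos(a)],1)
E
python3 - <<'E'
from ov import *
for n,u in dict(G1=(174,193.9),G2=(241.3,192.8),G3=(243.4,218.8)).items(): p=w(u,112); print(n,p,wl(p))
for u in((172.3,223.6),(265.8,203.8)): p=w(u,112); print("amber",p,wl(p))
p=T((0,-252,236),WO,WT); print(p); row(p,92)
E
```

```text
G1 [585.8 313.7 112. ] [ 45.5 102.2]
G2 [587.3 105.1 112. ] [  39.9 -106.3]
G3 [506.7  98.7 112. ] [ -40.9 -110. ]
amber [493.8 317.9 112. ] [-46.3 109.6]
amber [552.4  29.4 112. ] [   2.4 -180.8]
[np.float64(552.4628054565312), np.float64(-41.85105876613321), 236]
t 0.8 row [-1.0682e+00 -8.5530e-01 -1.0000e-04] [ 0.    -0.     0.758] rows>= 16.4
```

```bash
python3 -m jog '-0.55 -0.44 0 0 0 0.4; -0.55 -0.44 0 0 0 0.4; -0.55 -0.44 0 0 0 0.4; -0.55 -0.44 0 0 0 0.4; -0.55 -0.44 0 0 0 0.4; -0.55 -0.44 0 0 0 0.4; -0.55 -0.44 0 0 0 0.4; -0.55 -0.44 0 0 0 0.4; -0.55 -0.44 0 0 0 0.4; -0.55 -0.44 0 0 0 0.4' -1; python3 -c "
from ov import *
row(T((0,-252,236),WO,WT),92)"
```

```text
time_s: 1.68
ee_pos: [380.4, 238.2, 236.2]
ee_rot: [180.0, 0.1, 124.0]
force: [0.6, 0.0, 0.1]
gripper_width: 27.5
t 1.7 row [-0.6567 -0.0276  0.0013] [0.001 0.001 0.355] rows>= 7.9
```

```bash
python3 -m jog '-0.657 -0.028 0 0 0 0.355; -0.657 -0.028 0 0 0 0.355; -0.657 -0.028 0 0 0 0.355; -0.657 -0.028 0 0 0 0.355; -0.657 -0.028 0 0 0 0.355; -0.657 -0.028 0 0 0 0.355; -0.657 -0.028 0 0 0 0.355; -0.657 -0.028 0 0 0 0.355; -0.657 -0.028 0 0 0 0.355; -0.657 -0.028 0 0 0 0.355; -0.657 -0.028 0 0 0 0.355; -0.657 -0.028 0.08 0 0 0.355; -0.657 -0.028 0.16 0 0 0.355; -0.657 -0.028 0.16 0 0 0.355; -0.657 -0.028 0.16 0 0 0.355'; python3 -c "
from ov import *
row(T((0,-252+195,156),WO,WT),92)"
```

```text
time_s: 2.93
ee_pos: [550.7, -40.4, 155.8]
ee_rot: [-179.8, -0.0, 92.1]
force: [0.7, -0.5, 0.4]
gripper_width: -0.0
t 2.9 row [ 0.3869  0.0044 -0.0004] [-0.002 -0.     0.001] rows>= 4.6
```

```bash
python3 -m jog '0.03 0 0 0 0 0; 0.06 0 0 0 0 0; 0.1 0 0 0 0 0; 0.14 0 0 0 0 0; 0.18 0 0 0 0 0; 0.22 0 0 0 0 0; 0.26 0 0 0 0 0; 0.3 0 0 0 0 0; 0.33 0 0 0 0 0; 0.35 0 0 0 0 0; 0.365 0 0 0 0 0; 0.37 0 0 0 0 0; 0.37 0 0 0 0 0; 0.37 0 0 0 0 0'; python3 - <<'E'
from ov import *
f=grab_frame("top")
for c,s in blobs(f,"blue",(120,168,290,248)): print("blue",c,s,w(c,148),wl(w(c,148)))
cv2.imwrite("pics/p7.png",cv2.resize(f[130:270,120:330],None,fx=3.8,fy=3.8)[:,:,::-1])
E
```

```text
time_s: 4.1
ee_pos: [545.4, 140.8, 159.0]
ee_rot: [179.9, 0.4, 92.3]
force: [0.4, -13.6, 6.9]
gripper_width: 0.4
blue [134.7 209.3] [134, 194, 3, 29, 67] [536.2 421.4 148. ] [ -0.3 211.5]
```

```bash
sleep 0
```

```text
(no output)
```

View pics/p7.png

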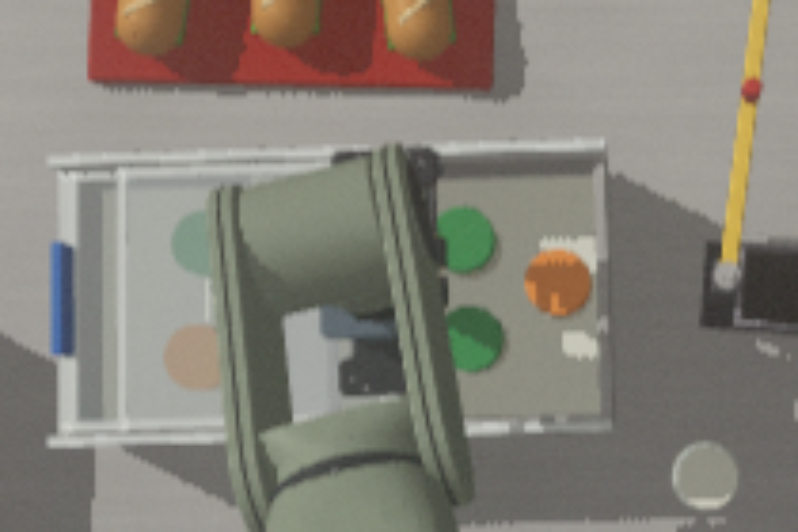

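Picture 7: the right cover is fully open, with both right-hand greens bare at crop (466,240) and (475,338) and the amber at (557,283). I'll back off, rise and re-measure.

```bash
python3 -m jog '-0.03 0 0 0 0 0; -0.05 0 -0.08 0 0 0; -0.2 0 -0.16 0 0 0; -0.35 0 -0.16 0 0 0; -0.35 0 -0.16 0 0 0; -0.35 0 -0.16 0 0 0; -0.35 0 -0.16 0 0 0; -0.35 0 -0.16 0 0 0' 0.54; python3 - <<'E'
from ov import *
f=grab_frame("top")
for c,s in blobs(f,"blue",(120,168,290,248)): print("blue",c,s,w(c,148),wl(w(c,148)))
for k in("green","orange"):
  for c,s in blobs(f,k,(135,168,285,248)): print(k,c,s,w(c,112),wl(w(c,112)))
cv2.imwrite("pics/tmp.png",f[:,:,::-1])
E
```

```text
time_s: 4.82
ee_pos: [552.4, -34.6, 242.0]
ee_rot: [179.8, 0.4, 92.0]
force: [-0.1, 0.4, -0.8]
gripper_width: 50.8
blue [220.4 204.7] [219, 192, 4, 29, 73] [547.7 163.7 148. ] [  2.3 -46.4]
blue [134.6 208.7] [134, 194, 3, 29, 63] [538.  421.7 148. ] [  1.5 211.8]
green [241.1 192.7] [233, 184, 17, 18, 236] [587.6 105.7 112. ] [  40.2 -105.7]
green [242.8 218.7] [235, 211, 16, 17, 215] [507.  100.5 112. ] [ -40.5 -108.2]
orange [266.5 206.6] [263, 201, 8, 12, 90] [543.7  27.3 112. ] [  -6.4 -182.6]
```

```bash
python3 -c "
from ov import *
row((587.5,105.5,242),92)
row((587.5,105.5,102),92)"
```

```text
t 4.9 row [ 0.2751  0.0811 -0.0028] [0.002 0.004 0.002] rows>= 3.4
t 4.9 row [0.277  0.0802 0.2771] [0.002 0.004 0.002] rows>= 4.8
```

```bash
python3 -m jog '0.275 0.081 0 0 0.004 0; 0.275 0.081 0 0 0.004 0; 0.275 0.081 0 0 0.004 0; 0.275 0.081 0 0 0.004 0; 0.275 0.081 0 0 0.004 0; 0.275 0.081 0 0 0.004 0; 0.276 0.081 0.05 0 0.004 0; 0.276 0.081 0.1 0 0.004 0; 0.276 0.081 0.15 0 0.004 0; 0.277 0.08 0.2 0 0.004 0; 0.277 0.08 0.24 0 0.004 0; 0.277 0.08 0.265 0 0.004 0; 0.277 0.08 0.277 0 0.004 0; 0.277 0.08 0.277 0 0.004 0'; python3 -c "
from ov import *
row((587.5,105.5,102),92)"
```

```text
time_s: 6.03
ee_pos: [586.2, 104.7, 100.9]
ee_rot: [-180.0, 0.1, 92.1]
force: [-1.1, -0.7, 1.1]
gripper_width: 70.4
t 6.0 row [ 0.0014  0.0027 -0.0022] [-0.     0.001  0.001] rows>= 0.0
```

```bash
python3 -m jog '0 0 0 0 0 0; 0 0 0 0 0 0; 0 0 0 0 0 0; 0 0 0 0 0 0; 0 0 0 0 0 0; 0 0 0 0 0 0; 0 0 -0.03 0 0 0; 0 0 -0.08 0 0 0; 0 0 -0.14 0 0 0; 0 0 -0.2 0 0 0; 0 0 -0.26 0 0 0; 0 0 -0.29 0 0 0; 0 0 -0.29 0 0 0; 0 0 -0.29 0 0 0' -1 25; python3 -c "
from ov import *
p=T((0,34,200),RO,RT);print(p)
p[2]=245;row(p,90+RT)"
```

```text
time_s: 7.2
ee_pos: [586.2, 104.9, 245.8]
ee_rot: [180.0, 0.1, 92.1]
force: [-1.2, -1.2, -3.7]
gripper_width: 53.9
[np.float64(550.1084469563118), np.float64(-225.70020642428474), 200]
t 7.2 row [-0.6581 -0.0968  0.0021] [0.001 0.001 0.073] rows>= 8.0
```

```bash
python3 -m jog '-0.05 -0.007 0 0 0 0.01; -0.12 -0.018 0 0 0 0.02; -0.2 -0.029 0 0 0 0.03; -0.28 -0.041 0 0 0 0.04; -0.36 -0.053 0 0 0 0.05; -0.44 -0.065 0 0 0 0.06; -0.52 -0.076 0 0 0 0.07; -0.58 -0.085 0 0 0 0.073; -0.62 -0.091 0 0 0 0.073; -0.645 -0.095 0 0 0 0.073; -0.658 -0.097 0 0 0 0.073; -0.658 -0.097 0 0 0 0.073; -0.658 -0.097 0.05 0 0 0.073; -0.658 -0.097 0.1 0 0 0.073; -0.658 -0.097 0.14 0 0 0.073; -0.658 -0.097 0.16 0 0 0.073; -0.658 -0.097 0.16 0 0 0.073'; python3 -c "
from ov import *
p=T((0,34,78),RO,RT)
row(p,90+RT)
fs=grab_frame('scene');f=grab_frame('top')
S=racksegs(RO,RT)
overlay(fs,'scene',[],(140,180,300,300),4.9,'pics/p8.png')
"
```

```text
time_s: 8.62
ee_pos: [548.8, -223.6, 163.2]
ee_rot: [-179.7, -0.1, 85.6]
force: [-1.0, -0.1, -2.4]
gripper_width: 53.6
t 8.6 row [-0.0043  0.0038  0.1704] [-0.003 -0.001  0.001] rows>= 2.0
```

```bash
sleep 0
```

```text
(no output)
```

View pics/p8.png

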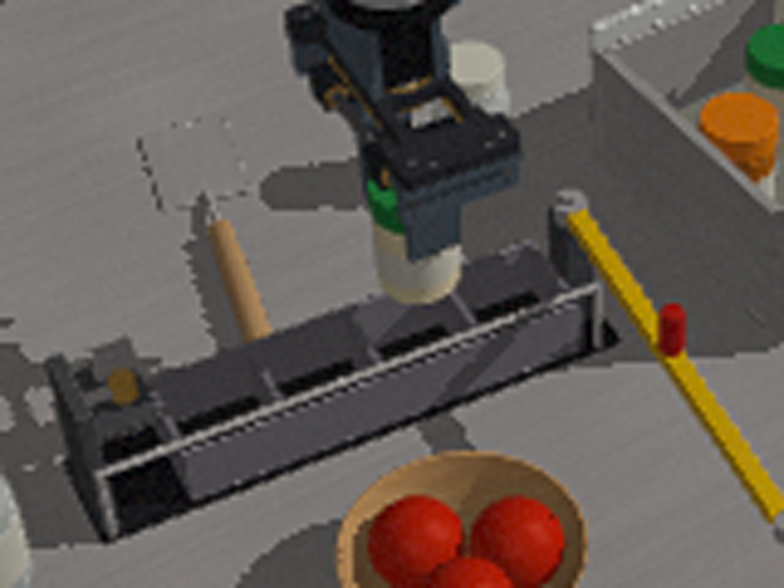

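Picture 8: the jar hangs upright over bay 2, with its base at crop (418,295). I'll check the far rail's height before descending.

```bash
python3 - <<'E'
from ov import *
def rl(p):
    a=np.radians(RT); d=np.array(p[:2])-RO; return np.round([d[0]*np.cos(a)+d[1]*np.sin(a),-d[0]*np.sin(a)+d[1]*np.cos(a)],1)
C=lambda u,v:(140+u/4.9,180+v/4.9)
print("base",rl(w(C(110,535),3,"scene")),rl(w(C(604,348),3,"scene")))
for z in(40,50,60,70): print(z,rl(w(C(103,470),z,"scene")),rl(w(C(598,288),z,"scene")),rl(w(C(400,361),z,"scene")))
E
```

```text
base [  29.8 -193.4] [ 36.2 150.9]
40 [  10.5 -185.3] [ 16.9 157.2] [14.4 13.1]
50 [  19.7 -186.8] [ 26.  152.4] [23.5  9.7]
60 [  28.8 -188.3] [ 35.1 147.7] [32.6  6.4]
70 [  38.  -189.8] [ 44.2 143. ] [41.7  3. ]
```

The rail's base sits at local x of about 33, so the rail runs along the far wall at about z 60. With the jaws along x, the far finger would hit it. I'll put the jaws along the row instead, after checking clearances at the hinge post and the catch.

```bash
python3 - <<'E'
from ov import *
def P(cam):
    c=calibration(cam); return c["mtx"]@np.c_[cv2.Rodrigues(c["rvec"])[0],np.ravel(c["tvec"])]
def rl(p):
    a=np.radians(RT); d=np.array(p[:2])-RO; return np.round([d[0]*np.cos(a)+d[1]*np.sin(a),-d[0]*np.sin(a)+d[1]*np.cos(a)],1)
def tri(a,b):
    X=cv2.triangulatePoints(P("top"),P("scene"),np.array(a,float).reshape(2,1),np.array(b,float).reshape(2,1)).ravel(); X=X[:3]/X[3]; return rl(X),X[2]
print("roller",tri((411.1,205.7),(140+122/4.9,180+385/4.9)))
f=grab_frame("top");fs=grab_frame("scene")
A=cv2.resize(f[185:230,395:435],None,fx=9,fy=9,interpolation=2);B=cv2.resize(fs[240:300,145:200],None,fx=7,fy=7,interpolation=2)
H=max(A.shape[0],B.shape[0]);pd=lambda I:np.pad(I,((0,H-I.shape[0]),(0,0),(0,0)))
D=np.hstack([pd(A),pd(B)]);print(D.shape);cv2.imwrite("pics/p9.png",D[:,:,::-1])
E
```

```text
roller (array([   7.9, -161.8]), np.float64(101.39702552082997))
(420, 745, 3)
```

```bash
sleep 0
```

```text
(no output)
```

View pics/p9.png

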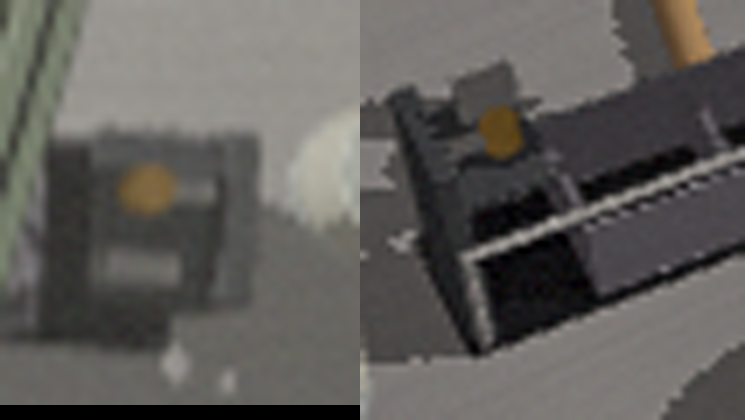

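```bash
python3 -c "
from ov import *
p=T((0,-33,163),RO,RT);print(p)
row(p,RT); row(T((0,-33,163),RO,RT),86)
print(state()['qpos'])"
```

```text
[np.float64(544.968272071815), np.float64(-292.5027408234884), 163]
t 8.8 row [-0.1343 -0.0022  0.0094] [ 0.003 -0.001  1.   ] rows>= 12.6
t 8.8 row [-0.1343 -0.0022  0.0094] [ 0.003  0.001 -0.005] rows>= 1.6
[-2.33585592e+01  2.28499963e+01  9.29847888e+01 -1.76032693e-02
  6.39212173e+01 -1.89423724e+01]
```

```bash
python3 -m jog '-0.02 0 0 0 0 0.08; -0.04 0 0 0 0 0.16; -0.06 0 0 0 0 0.24; -0.08 0 0 0 0 0.32; -0.1 0 0 0 0 0.4; -0.12 0 0 0 0 0.48; -0.134 0 0 0 0 0.56; -0.134 0 0 0 0 0.64; -0.134 -0.002 0 0 0 0.72; -0.134 -0.002 0 0 0 0.8; -0.134 -0.002 0 0 0 0.87; -0.134 -0.002 0 0 0 0.93; -0.134 -0.002 0 0 0 0.98; -0.134 -0.002 0 0 0 1; -0.134 -0.002 0 0 0 1; -0.134 -0.002 0 0 0 1; -0.134 -0.002 0 0 0 1'; python3 -c "
from ov import *
row(T((0,-33,78),RO,RT),RT)
print(state()['ee_pos'],state()['force'])"
```

```text
time_s: 10.23
ee_pos: [545.4, -292.5, 168.6]
ee_rot: [179.9, -0.3, -4.4]
force: [0.6, 0.0, -3.1]
gripper_width: 53.7
t 10.2 row [-0.0018 -0.0003  0.1811] [ 0.001 -0.003  0.   ] rows>= 2.2
[ 545.37490225 -292.47935658  168.56444377] [ 0.55419841  0.02398368 -3.14406885]
```

```bash
python3 -m jog '0 0 0.03 0 0 0; 0 0 0.06 0 0 0; 0 0 0.09 0 0 0; 0 0 0.12 0 0 0; 0 0 0.145 0 0 0; 0 0 0.16 0 0 0; 0 0 0.17 0 0 0; 0 0 0.177 0 0 0; 0 0 0.181 0 0 0; 0 0 0.181 0 0 0; 0 0 0.181 0 0 0'
```

```text
time_s: 11.15
ee_pos: [541.7, -292.2, 79.9]
ee_rot: [179.9, 0.2, -4.3]
force: [-12.6, 0.6, 11.7]
gripper_width: 53.6
```

```bash
python3 - <<'E'
from ov import *
f=grab_frame("top");fs=grab_frame("scene")
A=cv2.resize(f[180:235,300:430],None,fx=6,fy=6,interpolation=2);B=cv2.resize(fs[210:300,145:275],None,fx=4.1,fy=4.1,interpolation=2)
W=max(A.shape[1],B.shape[1]);pd=lambda I:np.pad(I,((0,0),(0,W-I.shape[1]),(0,0)))
D=np.vstack([pd(A),pd(B)])[:600];print(D.shape);cv2.imwrite("pics/p10.png",D[:,:,::-1])
E
```

```text
(600, 780, 3)
```

```bash
sleep 0
```

```text
(no output)
```

View pics/p10.png

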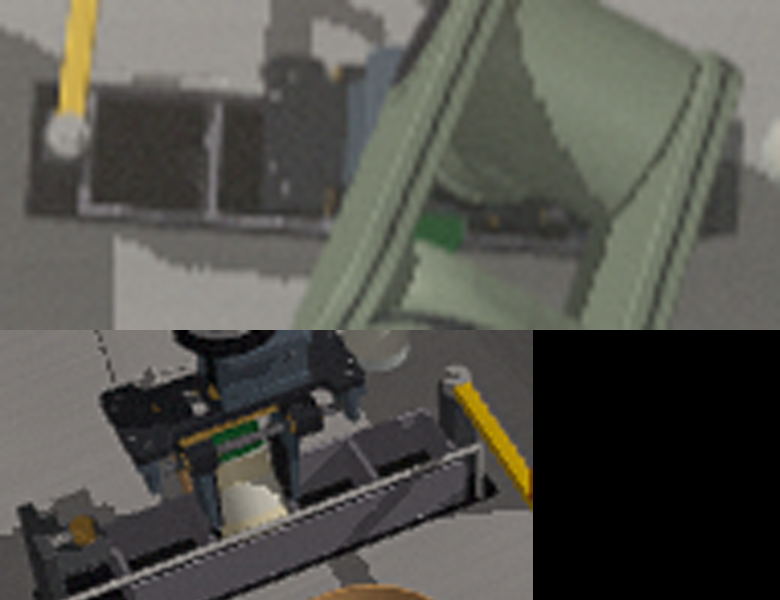

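```bash
python3 -m jog '-0.004 0 0 0 0 0; -0.008 0 0 0 0 0; -0.01 0 0 0 0 0; -0.01 0 0 0 0 0; -0.01 0 0 0 0 0'
```

```text
time_s: 11.67
ee_pos: [539.6, -292.7, 81.8]
ee_rot: [179.8, -0.2, -4.3]
force: [5.7, 0.8, 5.7]
gripper_width: 52.9
```

```bash
python3 -m jog '0 0 0 0 0 0; 0 0 0 0 0 0; 0 0 0 0 0 0; 0 0 0 0 0 0' 0.253; python3 -m jog '0 0 -0.03 0 0 0; 0 0 -0.07 0 0 0; 0 0 -0.12 0 0 0; 0 0 -0.18 0 0 0; 0 0 -0.26 0 0 0; 0 0 -0.3 0 0 0; 0 0 -0.3 0 0 0'
```

```text
time_s: 12.0
ee_pos: [538.8, -292.5, 81.2]
ee_rot: [179.8, -0.1, -4.3]
force: [-0.3, 0.1, 0.2]
gripper_width: 57.2
time_s: 12.58
ee_pos: [540.5, -293.3, 236.7]
ee_rot: [179.6, -0.6, -4.3]
force: [0.4, -0.8, 0.2]
gripper_width: 57.1
```

```bash
python3 - <<'E'
from ov import *
p=T((-40,-110,245),WO,WT);row(p,92)
for z in (0,): row((507,100.5,245),92)
row((560,30,245),92)
E
```

```text
t 12.6 row [-0.1238 -0.7767 -0.0235] [-0.001 -0.009  0.93 ] rows>= 11.7
t 12.6 row [-0.1253 -0.7802 -0.0236] [-0.001 -0.009  0.93 ] rows>= 11.7
t 12.6 row [-0.0091 -0.6475 -0.0214] [-0.001 -0.009  0.93 ] rows>= 11.7
```

```bash
python3 -m jog '0 -0.05 0 0 0 -0.05; 0 -0.12 0 0 0 -0.12; 0 -0.2 0 0 0 -0.2; 0 -0.28 -0.01 0 0 -0.28; 0 -0.36 -0.015 0 0 -0.36; 0 -0.43 -0.02 0 0 -0.44; 0 -0.48 -0.02 0 0 -0.52; 0 -0.5 -0.02 0 0 -0.58; 0 -0.5 -0.02 0 0 -0.6; 0 -0.5 -0.02 0 0 -0.6; 0 -0.5 -0.02 0 0 -0.6' 0.54; python3 - <<'E'
from ov import *
f=grab_frame("top");fs=grab_frame("scene")
for k in("green","orange"):
  for c,s in blobs(f,k,(135,168,420,248)): print(k,c,s,w(c,112),wl(w(c,112)),w(c,87))
S=racksegs(RO,RT)
A=cv2.resize(f[180:235,300:430],None,fx=6,fy=6,interpolation=2);B=cv2.resize(fs[200:300,145:275],None,fx=5,fy=5,interpolation=2)[:265]
B=cv2.resize(fs[225:295,145:275],None,fx=3.7,fy=3.7,interpolation=2)
W=max(A.shape[1],B.shape[1]);pd=lambda I:np.pad(I,((0,0),(0,W-I.shape[1]),(0,0)))
D=np.vstack([pd(A),pd(B)])[:600];print(D.shape);cv2.imwrite("pics/p11.png",D[:,:,::-1])
row((507,100.5,245),92)
E
```

```text
time_s: 13.5
ee_pos: [558.4, -43.9, 243.8]
ee_rot: [179.4, 0.1, 49.7]
force: [-0.3, -0.2, 0.1]
gripper_width: 70.1
green [368.3 216.5] [360, 209, 18, 16, 233] [ 510.4 -285.4  112. ] [ -50.4 -494. ] [ 511.8 -290.2   87. ]
green [243.3 218.8] [235, 211, 17, 17, 232] [506.7  99.  112. ] [ -40.9 -109.7] [508.  101.7  87. ]
orange [366.8 169.7] [353, 168, 28, 5, 103] [ 655.6 -284.2  112. ] [  94.7 -497.8] [ 659.9 -288.9   87. ]
orange [411.1 205.5] [408, 203, 7, 6, 24] [ 543.1 -417.6  112. ] [ -22.3 -627.2] [ 545.2 -425.1   87. ]
orange [366.6 238.1] [362, 229, 9, 19, 107] [ 444.2 -278.7  112. ] [-116.3 -485. ] [ 444.3 -283.4   87. ]
(589, 780, 3)
t 13.6 row [ 0.1539 -0.2663 -0.0048] [ 0.007  0.003 -0.471] rows>= 5.9
```

```bash
sleep 0
```

```text
(no output)
```

View pics/p11.png

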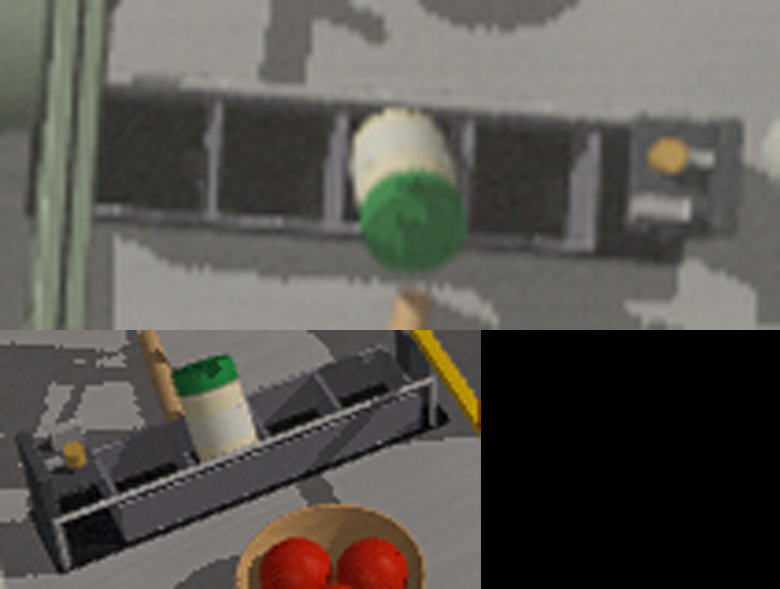

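Picture 11: the jar leans towards the robot, with its lid at crop (413,222) in the top view and most of its body showing above the far rail in the scene view. Its bottom was caught on the far side. I'll triangulate it.

```bash
cat >> ov.py <<'E'
def P(cam):
    c=calibration(cam); return c["mtx"]@np.c_[cv2.Rodrigues(c["rvec"])[0],np.ravel(c["tvec"])]
def rl(p):
    a=np.radians(RT); d=np.array(p[:2])-RO; return np.round([d[0]*np.cos(a)+d[1]*np.sin(a),-d[0]*np.sin(a)+d[1]*np.cos(a)],1)
def tri(a,b):
    X=cv2.triangulatePoints(P("top"),P("scene"),np.array(a,float).reshape(2,1),np.array(b,float).reshape(2,1)).ravel(); X=X[:3]/X[3]; return rl(X),round(X[2],1),np.round(X,1)
E
python3 - <<'E'
from ov import *
Ct=lambda u,v:(300+(u+.5)/6-.5,180+(v+.5)/6-.5)
Cs=lambda u,v:(145+(u+.5)/3.7-.5,225+(v+.5)/3.7-.5)
print("lid",tri(Ct(414,221),Cs(205,369)))
print("bottom",tri(Ct(403,112),Cs(232,458)))
# walls: seams
print("near wall rowsx", [ (rl(w(Ct(u,v),50)),rl(w(Ct(u,v),60))) for u,v in((210,97),(210,215),(590,120),(590,245))])
print("catch corner near rail",tri(Ct(590,122),Cs(108,497)))
fs=grab_frame("scene"); im=cv2.resize(fs[225:300,150:290],None,fx=5.7,fy=5.7,interpolation=2)[:,:,::-1].copy()
ax=[(50,(0,255,0)),(60,(255,0,255))]
for z,c in ax:
  for x in(-34,34):
    q=[tuple(np.round((px(T((x,y,z),RO,RT),"scene")-[150,225]+.5)*5.7).astype(int).tolist()) for y in(138,-138)]
    cv2.line(im,*q,c,1)
cv2.imwrite("pics/p12.png",im);print(im.shape)
E
```

```text
lid (array([ -2.4, -95.6]), np.float64(-282.5), array([ 537.8, -354.8, -282.5]))
bottom (array([ 73.3, -98.8]), np.float64(-330.3), array([ 613. , -363.8, -330.3]))
near wall rowsx [(array([29.2, 72. ]), array([28.1, 73.2])), (array([-34.4,  68.3]), array([-35.1,  69.3])), (array([  30.6, -132.6]), array([  29.4, -130. ])), (array([ -36.8, -135.8]), array([ -37.4, -133.3]))]
catch corner near rail (array([  72.4, -219.8]), np.float64(-302.9), array([ 602.8, -484.3, -302.9]))
(428, 798, 3)
```

```bash
sleep 0
```

```text
(no output)
```

View pics/p12.png

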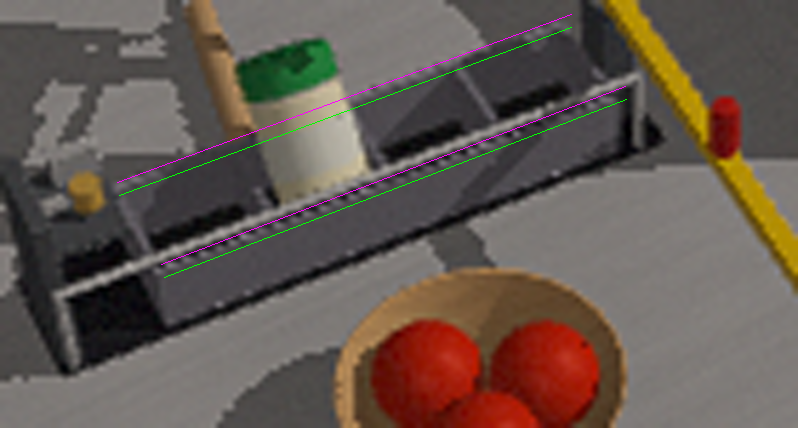

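```bash
python3 - <<'E'
from ov import *
Ct=lambda u,v:(300+(u+.5)/6-.5,180+(v+.5)/6-.5)
Cs=lambda u,v:(150+(u+.5)/5.7-.5,225+(v+.5)/5.7-.5)
print("lid",tri(Ct(414,221),Cs(286,58)))
print("bottom",tri(Ct(403,112),Cs(325,197)))
for z in(50,60,66,70,75): print(z,rl(w(Cs(400,167),z,"scene")))
print("postbase",rl(w(Cs(72,370),0,"scene")),rl(w(Cs(645,148),0,"scene")))
print("rail end top-view", [rl(w(Ct(u,v),66)) for u,v in((150,82),(400,100),(590,118))])
E
```

```text
lid (array([-34.8, -32.7]), np.float64(103.0), array([ 510.3, -289.6,  103. ]))
bottom (array([ 25.7, -37.1]), np.float64(50.9), array([ 570.2, -298.6,   50.9]))
50 [21.5  4.3]
60 [30.6  1. ]
66 [36.1 -1. ]
70 [39.8 -2.5]
75 [44.3 -4.1]
postbase [  28.1 -193.9] [ 30.9 151.8]
rail end top-view [array([ 33.2, 106.2]), array([ 32.6, -27.2]), array([  29.7, -128.4])]
```

Picture 12: the jar is wedged, leaning about 30° towards the robot. Its lid is at rack-local (-35,-33) and z 103, and its bottom far edge is at about (29.6, z 45). I'll take hold of it along its own axis, lift it, straighten it and set it down a little nearer the robot.

```bash
sed -i "s/^RO,RT=.*/RO,RT=(546.0,-259.6),-4.9/" ov.py; cat >> h.py <<'E'
def rowR(p,yaw,tilt=0,verbose=True):
    "tool at p; yaw, then tilted about its own y by tilt deg (no half-turn choice)"
    s=state(); R0=R.from_euler("xyz",s["ee_rot"],degrees=True)
    r=R0.inv()*R.from_euler("xyz",[180,0,yaw],degrees=True)*R.from_euler("y",tilt,degrees=True)
    print("t",round(s["time_s"],1),"at",np.round(s["ee_pos"],1),"row",np.round(R0.inv().apply(np.array(p)-s["ee_pos"])/500,4),np.round(r.as_rotvec()/(np.pi/2),3))
E
python3 - <<'E'
from ov import *
g=np.array([510.3,-289.6,103.])  # lid top centre, world
a=np.radians(RT); xr=np.array([np.cos(a),np.sin(a),0]); ph=np.radians(30)
z=np.sin(ph)*xr+[0,0,-np.cos(ph)]
gr=g+14*z; tcp=gr-3*z; pre=tcp-90*z
print(gr,tcp,pre)
rowR((pre[0],pre[1],235),RT)
rowR(pre,RT,30)
E
```

```text
[ 517.27441707 -290.19791846   90.87564435] [ 515.77989913 -290.06979308   93.47372056] [ 470.9443608  -286.22603154  171.4160069 ]
t 13.7 at [558.7 -44.5 244.4] row [-0.4822  0.179   0.0211] [ 0.007 -0.003  0.606]
t 13.7 at [558.7 -44.5 244.4] row [-0.4821  0.1775  0.1483] [-0.152  0.304  0.593]
```

```bash
python3 -m jog '-0.06 0.02 0 0 0 0.08; -0.12 0.04 0 0 0 0.16; -0.18 0.06 0 0 0 0.24; -0.24 0.08 0.02 0 0 0.32; -0.3 0.11 0.02 0 0 0.4; -0.37 0.14 0.02 0 0 0.48; -0.44 0.165 0.02 0 0 0.56; -0.48 0.178 0.02 0 0 0.606; -0.482 0.179 0.02 0 0 0.606; -0.482 0.179 0.02 0 0 0.606; -0.482 0.179 0.02 0 0 0.606'; python3 -c "
from ov import *
rowR((470.9,-286.2,171.4),RT,30)"
```

```text
time_s: 14.57
ee_pos: [471.0, -285.8, 235.4]
ee_rot: [179.6, -0.5, -4.9]
force: [-0.1, 0.4, -0.4]
gripper_width: 70.2
t 14.6 at [ 471.  -285.8  235.4] row [-1.300e-03  1.000e-04  1.281e-01] [0.004 0.327 0.001]
```

```bash
python3 -m jog '0 0 0.02 0 0.07 0; 0 0 0.05 0 0.14 0; 0 0 0.08 0 0.21 0; 0 0 0.11 0 0.28 0; 0 0 0.128 0 0.327 0; 0 0 0.128 0 0.327 0; 0 0 0.128 0 0.327 0; 0 0 0.128 0 0.327 0'; python3 -c "
from ov import *
rowR((515.8,-290,93.5),RT,30)"
```

```text
time_s: 15.23
ee_pos: [473.0, -286.4, 172.8]
ee_rot: [179.5, -30.0, -4.5]
force: [-0.7, 0.2, 0.4]
gripper_width: 70.0
t 15.2 at [ 473.  -286.4  172.8] row [-0.0051 -0.0013  0.1803] [ 0.004 -0.     0.003]
```

```bash
python3 -m jog '-0.003 -0.001 0.04 0 0 0; -0.005 -0.001 0.08 0 0 0; -0.005 -0.001 0.12 0 0 0; -0.005 -0.001 0.15 0 0 0; -0.005 -0.001 0.17 0 0 0; -0.005 -0.001 0.18 0 0 0; -0.005 -0.001 0.18 0 0 0'; python3 -m jog '0 0 0 0 0 0; 0 0 0 0 0 0; 0 0 0 0 0 0; 0 0 0 0 0 0; 0 0 0 0 0 0' -1 30; python3 - <<'E'
from ov import *
f=grab_frame("top");fs=grab_frame("scene")
cv2.imwrite("pics/p13.png",cv2.resize(fs[205:300,145:290],None,fx=5.4,fy=5.4,interpolation=2)[:,:,::-1])
E
```

```text
time_s: 15.82
ee_pos: [517.8, -290.0, 93.7]
ee_rot: [179.5, -30.1, -4.4]
force: [0.4, 0.1, 0.1]
gripper_width: 70.0
time_s: 16.23
ee_pos: [518.3, -290.5, 94.8]
ee_rot: [179.4, -30.2, -4.4]
force: [1.3, 0.0, 2.1]
gripper_width: 53.2
```

```bash
sleep 0
```

```text
(no output)
```

View pics/p13.png

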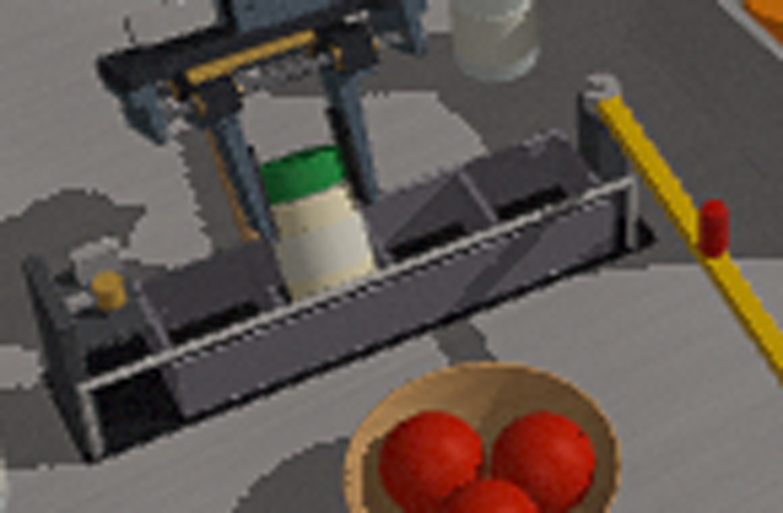

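```bash
python3 -m jog '0 0 -0.02 0 0 0; 0 0 -0.05 0 0 0; 0 0 -0.09 0 0 0; 0 0 -0.13 0 0 0; 0 0 -0.17 0 0 0; 0 0 -0.2 0 0 0; 0 0 -0.2 0 -0.08 0; 0 0 -0.2 0 -0.15 0; 0 0 -0.2 0 -0.22 0; 0 0 -0.2 0 -0.28 0; 0 0 -0.2 0 -0.335 0; 0 0 -0.2 0 -0.335 0; 0 0 -0.2 0 -0.335 0; 0 0 -0.2 0 -0.335 0'; python3 - <<'E'
from ov import *
f=grab_frame("top");fs=grab_frame("scene")
cv2.imwrite("pics/p14.png",cv2.resize(fs[165:270,145:290],None,fx=5.4,fy=5.4,interpolation=2)[:,:,::-1])
rowR(T((-1,-33,168),RO,RT),RT)
E
```

```text
time_s: 17.5
ee_pos: [466.8, -285.0, 180.2]
ee_rot: [179.6, 0.1, -4.7]
force: [0.6, -0.2, -2.8]
gripper_width: 53.7
t 17.6 at [ 466.7 -285.3  180.8] row [0.1517 0.0013 0.0256] [0.005 0.    0.002]
```

```bash
sleep 0
```

```text
(no output)
```

View pics/p14.png

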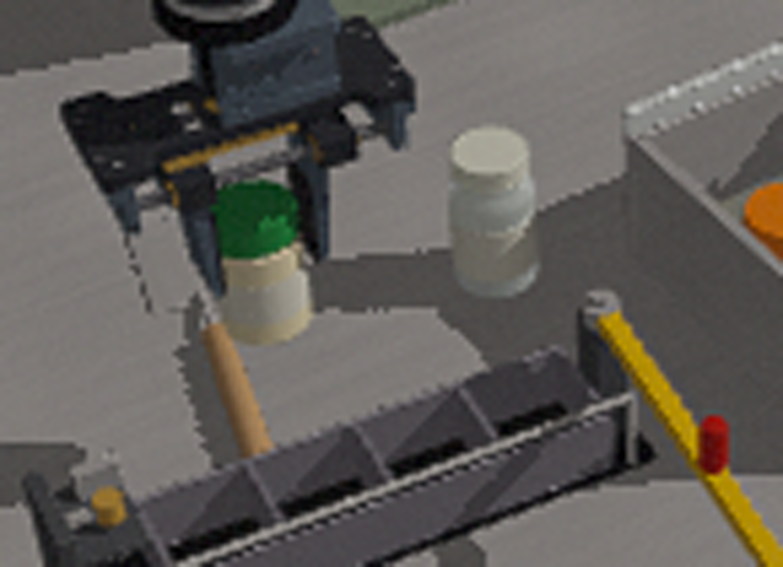

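```bash
python3 - <<'E'
from ov import *
Cs=lambda u,v:(145+(u+.5)/5.4-.5,165+(v+.5)/5.4-.5)
print("lid",w(Cs(257,203),191,"scene"),"bottom",w(Cs(269,317),109,"scene"))
for x in(460,467,474):
  for z in(191,109):
    q=px((x,-285.3,z),"scene"); print(x,z,np.round((q-[145,165]+.5)*5.4))
f=cv2.imread("pics/p14.png")[:,:,::-1]; 
for c,s in blobs(f,"green",(180,150,330,290),200): print(c,s)
E
```

```text
lid [ 454.  -278.8  191. ] bottom [ 458.8 -283.3  109. ]
460 191 [252. 213.]
460 109 [267. 320.]
467 191 [257. 220.]
467 109 [273. 327.]
474 191 [263. 227.]
474 109 [278. 333.]
[254.3 218.8] [208, 180, 92, 79, 5705]
```

```bash
python3 - <<'E'
from ov import *
from scipy.optimize import least_squares as L
C=lambda u,v:np.array([145+(u+.5)/5.4-.5,165+(v+.5)/5.4-.5])
def both(v):  # bottom centre x,z and tilt
    x,z,t=v; b=[x,-285.3,z]; l=[x+82*np.sin(t),-285.3,z+82*np.cos(t)]
    return np.r_[px(b,"scene")-C(269,318),px(l,"scene")-C(257,204)]
r=L(both,[467,109,0]); print(r.x,np.degrees(r.x[2]),r.fun)
f=grab_frame("top")
for c,s in blobs(f,"green",(300,170,420,290),4): print(c,s,[w(c,z) for z in(191,203)])
E
```

```text
[ 4.68687753e+02  1.18557520e+02 -2.52243788e-02] -1.445250443434353 [ 0.50996379 -0.41784024 -0.44962053  0.38447284]
```

```bash
python3 -m jog '0.02 0 0 0 0 0; 0.05 0 0 0 0 0; 0.08 0 0 0 0 0; 0.11 0 0 0 0 0; 0.135 0.001 0 0.004 0 0; 0.146 0.001 0 0.004 0 0; 0.148 0.001 0 0.004 0 0; 0.148 0.001 0 0.004 0 0; 0.148 0.001 0 0.004 0 0'; python3 - <<'E'
from ov import *
rowR(T((-3,-33,74),RO,RT),RT)
E
```

```text
time_s: 18.4
ee_pos: [539.8, -291.9, 181.0]
ee_rot: [179.9, 0.1, -4.8]
force: [0.0, -0.1, -2.1]
gripper_width: 53.5
t 18.4 at [ 539.8 -291.9  181. ] row [1.00e-03 1.00e-04 2.14e-01] [0.001 0.001 0.001]
```

Descend, stopping partway to check the forces.

```bash
python3 -m jog '0.001 0 0.04 0 0 0; 0.001 0 0.08 0 0 0; 0.001 0 0.11 0 0 0; 0.001 0 0.13 0 0 0; 0.001 0 0.145 0 0 0; 0.001 0 0.155 0 0 0; 0.001 0 0.155 0 0 0'; python3 -m jog '0 0 0.015 0 0 0; 0 0 0.03 0 0 0; 0 0 0.04 0 0 0; 0 0 0.05 0 0 0; 0 0 0.056 0 0 0; 0 0 0.056 0 0 0'
```

```text
time_s: 18.98
ee_pos: [539.8, -292.0, 102.9]
ee_rot: [179.9, 0.1, -4.8]
force: [-0.4, -0.6, -2.9]
gripper_width: 53.4
time_s: 19.48
ee_pos: [540.8, -292.4, 76.3]
ee_rot: [179.9, -0.0, -4.8]
force: [0.6, 0.9, 3.8]
gripper_width: 53.6
```

```bash
python3 -m jog '0 0 0 0 0 0; 0 0 0 0 0 0; 0 0 0 0 0 0; 0 0 0 0 0 0' 0.253; python3 -m jog '0 0 -0.03 0 0 0; 0 0 -0.07 0 0 0; 0 0 -0.12 0 0 0; 0 0 -0.18 0 0 0; 0 0 -0.26 0 0 0; 0 0 -0.33 0 0 0; 0 0 -0.34 0 0 0; 0 0 -0.34 0 0 0'; python3 -c "
from ov import *
rowR((558,-44,245),50)"
```

```text
time_s: 19.82
ee_pos: [540.7, -292.3, 76.3]
ee_rot: [179.9, -0.0, -4.8]
force: [0.6, 0.3, -0.2]
gripper_width: 57.0
time_s: 20.48
ee_pos: [541.8, -292.7, 249.4]
ee_rot: [179.7, -0.4, -4.8]
force: [1.1, -0.3, -0.7]
gripper_width: 56.9
t 20.5 at [ 541.8 -292.7  249.4] row [-0.0092 -0.4983  0.0063] [ 0.005 -0.002 -0.609]
```

```bash
python3 -m jog '0 -0.05 0 0 0 -0.05; 0 -0.12 0 0 0 -0.12; 0 -0.2 0 0 0 -0.2; 0 -0.28 0 0 0 -0.28; 0 -0.36 0.006 0 0 -0.36; -0.009 -0.43 0.006 0 0 -0.44; -0.009 -0.48 0.006 0 0 -0.52; -0.009 -0.498 0.006 0 0 -0.58; -0.009 -0.498 0.006 0 0 -0.6; -0.009 -0.498 0.006 0 0 -0.6; -0.009 -0.498 0.006 0 0 -0.6' 0.54; python3 - <<'E'
from ov import *
f=grab_frame("top");fs=grab_frame("scene")
for k in("green","orange"):
  for c,s in blobs(f,k,(135,168,400,248)): print(k,c,s,w(c,112),wl(w(c,112)),w(c,87),rl(w(c,87)))
for c,s in blobs(fs,"green",(145,180,280,300)): print("scene",c,s)
print("expected", px(T((-1,-33,87),RO,RT)),px(T((-1,-33,83),RO,RT),"scene"))
cv2.imwrite("pics/tmp_top.png",f[:,:,::-1]);cv2.imwrite("pics/tmp_scene.png",fs[:,:,::-1])
row((507,100,245),92); rowR((507,100,245),92)
E
```

```text
time_s: 21.4
ee_pos: [557.3, -44.1, 243.4]
ee_rot: [179.7, 0.1, 49.2]
force: [-0.2, -0.2, -0.5]
gripper_width: 70.1
green [368. 207.] [360, 199, 17, 17, 242] [ 539.7 -285.2  112. ] [ -21.1 -494.8] [ 541.7 -290.    87. ] [ -1.7 -30.7]
green [243.4 218.7] [235, 211, 18, 17, 230] [507.   98.7 112. ] [ -40.6 -110. ] [508.4 101.4  87. ] [-68.3 356.5]
orange [366.8 169.7] [353, 168, 28, 6, 104] [ 655.6 -284.2  112. ] [  94.7 -497.8] [ 659.9 -288.9   87. ] [116.  -19.5]
orange [366.5 238.2] [362, 229, 9, 19, 107] [ 443.9 -278.4  112. ] [-116.6 -484.7] [ 444. -283.   87.] [-99.6 -32. ]
scene [204.2 246.5] [196, 239, 18, 16, 235]
expected [368.76563665 206.82534601] [204.72215698 245.75148241]
t 21.5 row [ 0.1524 -0.2657 -0.0037] [ 0.003  0.002 -0.476] rows>= 6.0
t 21.5 at [557.6 -44.6 244.1] row [ 0.1524 -0.2657 -0.0037] [ 0.003  0.002 -0.476]
```

```bash
python3 -m jog '0.03 -0.05 0 0 0 -0.08; 0.06 -0.1 0 0 0 -0.16; 0.09 -0.15 0 0 0 -0.24; 0.12 -0.21 0 0 0 -0.32; 0.14 -0.25 0 0 0 -0.4; 0.152 -0.266 0 0 0 -0.46; 0.152 -0.266 0 0 0 -0.476; 0.152 -0.266 0 0 0 -0.476; 0.152 -0.266 0 0 0 -0.476'; python3 -c "
from ov import *
rowR((507,100,102),92)"
```

```text
time_s: 22.25
ee_pos: [506.7, 99.5, 242.9]
ee_rot: [179.8, 0.3, 91.9]
force: [-0.6, -0.9, 0.6]
gripper_width: 70.2
t 22.2 at [506.7  99.5 242.9] row [ 0.0026 -0.0003  0.2818] [ 0.002  0.004 -0.001]
```

```bash
python3 -m jog '0.001 0 0.05 0 0.004 0; 0.001 0 0.1 0 0.004 0; 0.002 0 0.15 0 0.004 0; 0.002 0 0.2 0 0.004 0; 0.002 0 0.24 0 0.004 0; 0.002 0 0.268 0 0.004 0; 0.002 0 0.282 0 0.004 0; 0.002 0 0.282 0 0.004 0'; python3 -m jog '0 0 0 0 0 0; 0 0 0 0 0 0; 0 0 0 0 0 0; 0 0 0 0 0 0; 0 0 0 0 0 0; 0 0 0 0 0 0; 0 0 -0.03 0 0 0; 0 0 -0.08 0 0 0; 0 0 -0.14 0 0 0; 0 0 -0.2 0 0 0; 0 0 -0.26 0 0 0; 0 0 -0.29 0 0 0; 0 0 -0.29 0 0 0; 0 0 -0.29 0 0 0' -1 30; python3 -c "
from ov import *
rowR((540,-60,245),45)"
```

```text
time_s: 22.92
ee_pos: [506.4, 98.9, 100.4]
ee_rot: [-180.0, -0.0, 91.8]
force: [0.4, -0.5, -0.2]
gripper_width: 70.3
time_s: 24.08
ee_pos: [506.8, 99.0, 245.4]
ee_rot: [179.9, -0.0, 91.8]
force: [1.1, -0.4, -2.5]
gripper_width: 53.2
t 24.1 at [506.8  99.  245.4] row [-0.3199  0.0566  0.0008] [ 0.001 -0.001  0.52 ]
```

```bash
python3 -m jog '-0.04 0.006 0 0 0 0.07; -0.09 0.015 0 0 0 0.14; -0.15 0.025 0 0 0 0.21; -0.21 0.035 0 0 0 0.28; -0.27 0.047 0 0 0 0.35; -0.31 0.055 0 0 0 0.42; -0.32 0.057 0 0 0 0.49; -0.32 0.057 0 0 0 0.52; -0.32 0.057 0 0 0 0.52'; python3 -c "
from ov import *
rowR(T((-2,37,170),RO,RT),RT)"
```

```text
time_s: 24.83
ee_pos: [539.3, -60.7, 242.7]
ee_rot: [-179.8, 0.1, 44.8]
force: [0.3, 0.3, -3.2]
gripper_width: 53.8
t 24.8 at [539.3 -60.7 242.7] row [-0.217  0.241  0.145] [-0.001  0.002  0.553]
```

```bash
python3 -m jog '-0.04 0.04 0 0 0 0.08; -0.08 0.09 0 0 0 0.16; -0.12 0.13 0 0 0 0.24; -0.16 0.18 0 0 0 0.32; -0.2 0.22 0 0 0 0.4; -0.217 0.241 0 0 0 0.48; -0.217 0.241 0 0 0 0.55; -0.217 0.241 0.05 0 0.002 0.553; -0.217 0.241 0.1 0 0.002 0.553; -0.217 0.241 0.14 0 0.002 0.553; -0.217 0.241 0.145 0 0.002 0.553; -0.217 0.241 0.145 0 0.002 0.553'; python3 -c "
from ov import *
rowR(T((-2,37,76),RO,RT),RT)"
```

```text
time_s: 25.83
ee_pos: [546.0, -221.6, 167.5]
ee_rot: [-179.8, 0.3, -4.8]
force: [-0.3, -0.3, -2.2]
gripper_width: 53.0
t 25.8 at [ 546.  -221.6  167.5] row [0.0035 0.0024 0.1831] [-0.002  0.003  0.001]
```

```bash
python3 -m jog '0.003 0.002 0 0 0 0; 0.003 0.002 0.04 0 0 0; 0.003 0.002 0.08 0 0 0; 0.003 0.002 0.11 0 0 0; 0.003 0.002 0.125 0 0 0; 0.003 0.002 0.135 0 0 0; 0.003 0.002 0.135 0 0 0'; python3 -m jog '0 0 0.012 0 0 0; 0 0 0.024 0 0 0; 0 0 0.034 0 0 0; 0 0 0.042 0 0 0; 0 0 0.046 0 0 0; 0 0 0.046 0 0 0';python3 -c "
from ov import *
s=state();print(rl(s['ee_pos']))"
```

```text
time_s: 26.42
ee_pos: [547.5, -222.9, 100.2]
ee_rot: [-179.8, 0.3, -4.8]
force: [0.1, -1.7, -3.3]
gripper_width: 53.7
time_s: 26.92
ee_pos: [547.3, -222.8, 76.7]
ee_rot: [-179.8, 0.3, -4.8]
force: [0.6, 0.2, -2.8]
gripper_width: 53.7
[-1.9 36.8]
```

```bash
python3 -m jog '0 0 0.003 0 0 0; 0 0 0.005 0 0 0; 0 0 0.005 0 0 0'; python3 -m jog '0 0 0 0 0 0; 0 0 0 0 0 0; 0 0 0 0 0 0; 0 0 0 0 0 0' 0.24; python3 -m jog '0 0 -0.03 0 0 0; 0 0 -0.07 0 0 0; 0 0 -0.12 0 0 0; 0 0 -0.18 0 0 0; 0 0 -0.26 0 0 0; 0 0 -0.33 0 0 0; 0 0 -0.34 0 0 0; 0 0 -0.34 0 0 0'; python3 -c "
from ov import *
rowR((560,-120,245),45)"
```

```text
time_s: 27.17
ee_pos: [547.4, -222.8, 76.2]
ee_rot: [-179.8, 0.2, -4.8]
force: [-1.7, 1.8, 9.9]
gripper_width: 53.0
time_s: 27.5
ee_pos: [547.6, -222.7, 76.3]
ee_rot: [-179.8, 0.2, -4.8]
force: [1.1, 1.3, 0.4]
gripper_width: 57.0
time_s: 28.17
ee_pos: [549.5, -223.8, 249.2]
ee_rot: [-179.9, -0.1, -4.8]
force: [-0.7, 0.3, -0.5]
gripper_width: 56.5
t 28.2 at [ 549.5 -223.8  249.2] row [ 0.0035 -0.2087  0.0087] [-0.    -0.002 -0.554]
```

```bash
python3 -m jog '0 -0.05 0 0 0 -0.05; 0 -0.12 0 0 0 -0.12; 0 -0.2 0 0 0 -0.2; 0 -0.28 0 0 0 -0.28; 0 -0.36 0 0 0 -0.36; 0 -0.43 0 0 0 -0.44; 0 -0.51 0 0 0 -0.52; 0 -0.58 0 0 0 -0.6; 0 -0.65 0 0 0 -0.68; 0 -0.7 0 0 0 -0.76; 0 -0.72 0 0 0 -0.84; 0 -0.72 0 0 0 -0.9; 0 -0.72 0 0 0 -0.95; 0 -0.72 0 0 0 -0.95' -1; python3 - <<'E'
from ov import *
f=grab_frame("top");fs=grab_frame("scene")
for k in("green","orange"):
  for c,s in blobs(f,k,(135,168,400,225)): print(k,c,s,wl(w(c,112)),rl(w(c,87)))
for c,s in blobs(fs,"green",(145,180,280,300)): print("scene",c,s)
print("expected", px(T((-1,37,87),RO,RT)),px(T((-1,37,83),RO,RT),"scene"))
rowR(T((0,-5,236),WO,WT),92)
rowR(T((0,-5,156),WO,WT),92)
E
```

```text
time_s: 29.33
ee_pos: [578.7, 135.2, 247.1]
ee_rot: [-179.9, 0.0, 80.8]
force: [0.6, 0.5, -0.1]
gripper_width: 0.1
green [345.7 204.5] [337, 196, 18, 18, 242] [ -10.5 -426.7] [ 0.8 39.6]
green [368. 207.] [360, 199, 17, 17, 243] [ -21.1 -494.8] [ -1.7 -30.7]
orange [366.8 169.7] [353, 168, 28, 6, 103] [  94.7 -497.8] [116.  -19.5]
orange [266.4 203.8] [258, 195, 18, 18, 248] [   2.3 -182.6] [-16.  288.2]
scene [225.2 239.3] [217, 232, 18, 16, 228]
scene [204.2 246.4] [196, 239, 18, 16, 237]
expected [346.4831224  205.12915059] [225.38526841 238.22719042]
t 29.4 at [579.  134.8 247.8] row [ 0.127  -0.0922  0.0238] [-0.    -0.    -0.127]
t 29.4 at [579.  134.8 247.8] row [ 0.127  -0.092   0.1838] [-0.    -0.    -0.127]
```

```bash
python3 -m jog '0.05 -0.04 0 0 0 -0.06; 0.1 -0.08 0 0 0 -0.12; 0.127 -0.092 0 0 0 -0.127; 0.127 -0.092 0.05 0 0 -0.127; 0.127 -0.092 0.1 0 0 -0.127; 0.127 -0.092 0.15 0 0 -0.127; 0.127 -0.092 0.184 0 0 -0.127; 0.127 -0.092 0.184 0 0 -0.127; 0.127 -0.092 0.184 0 0 -0.127'; python3 -c "
from ov import *
rowR(T((0,-193,156),WO,WT),92)"
```

```text
time_s: 30.18
ee_pos: [543.6, 204.6, 155.1]
ee_rot: [-179.8, 0.0, 91.9]
force: [-0.1, 0.3, 0.2]
gripper_width: 0.6
t 30.2 at [543.6 204.6 155.1] row [-0.3752  0.0012 -0.0016] [-0.002  0.    -0.001]
```

```bash
python3 -m jog '-0.02 0 0 0 0 0; -0.05 0 0 0 0 0; -0.09 0 0 0 0 0; -0.13 0 0 0 0 0; -0.17 0 0 0 0 0; -0.21 0 0 0 0 0; -0.25 0 0 0 0 0; -0.29 0 0 0 0 0; -0.32 0 0 0 0 0; -0.345 0 0 0 0 0; -0.36 0 0 0 0 0; -0.37 0 0 0 0 0; -0.378 0 0 0 0 0; -0.378 0 0 0 0 0; -0.378 0 0 0 0 0'
```

```text
time_s: 31.43
ee_pos: [550.0, 20.3, 156.2]
ee_rot: [-179.9, -0.5, 91.8]
force: [-2.0, 14.8, 4.3]
gripper_width: 0.5
```

```bash
python3 -m jog '0.02 0 -0.02 0 0 0; 0.02 0 -0.1 0 0 0; 0.06 0 -0.16 0 0 0; 0.14 0 -0.16 0 0 0; 0.22 0 -0.16 0 0 0; 0.3 0 -0.16 0 0 0; 0.38 0 -0.16 0 0 0; 0.46 0 -0.16 0 0 0; 0.54 0 -0.16 0 0 0; 0.62 0 -0.16 0 0 0; 0.7 0 -0.16 0 0 0; 0.78 0 -0.16 0 0 0; 0.86 0 -0.16 0 0 0; 0.89 0 -0.16 0 0 0; 0.89 0 -0.16 0 0 0; 0.89 0 -0.16 0 0 0'; python3 -c "
from ov import *
f=grab_frame('top')
for c,s in blobs(f,'blue',(120,168,290,248)): print('blue',c,s,wl(w(c,148)))
for k in('green','orange'):
  for c,s in blobs(f,k,(135,168,285,248)): print(k,c,s,wl(w(c,112)))
rowR(T((0,254,150),WO,WT),92)"
```

```text
time_s: 32.77
ee_pos: [536.2, 465.1, 240.5]
ee_rot: [-179.9, -0.5, 91.9]
force: [0.6, -0.8, -0.3]
gripper_width: 0.2
blue [275.3 203.1] [274, 190, 4, 29, 76] [-1.000e-01 -2.112e+02]
blue [134.9 208.8] [134, 194, 3, 29, 79] [  1.2 210.9]
orange [265.8 203.9] [258, 196, 15, 17, 203] [   2.1 -180.8]
orange [172.4 223.6] [163, 216, 20, 16, 253] [-46.3 109.3]
t 32.8 at [536.5 464.  240.7] row [-0.0017 -0.0027  0.1814] [-0.001 -0.005 -0.002]
```

```bash
python3 -m jog '0 -0.003 0.05 0 -0.005 0; 0 -0.003 0.1 0 -0.005 0; 0 -0.003 0.15 0 -0.005 0; 0 -0.003 0.18 0 -0.005 0; 0 -0.003 0.18 0 -0.005 0; 0 -0.003 0.18 0 -0.005 0'; python3 -m jog '-0.03 0 0 0 0 0; -0.06 0 0 0 0 0; -0.1 0 0 0 0 0; -0.14 0 0 0 0 0; -0.18 0 0 0 0 0; -0.22 0 0 0 0 0; -0.26 0 0 0 0 0; -0.3 0 0 0 0 0; -0.33 0 0 0 0 0; -0.355 0 0 0 0 0; -0.37 0 0 0 0 0; -0.374 0 0 0 0 0; -0.374 0 0 0 0 0; -0.374 0 0 0 0 0'
```

```text
time_s: 33.32
ee_pos: [535.2, 463.0, 150.8]
ee_rot: [-179.9, 0.0, 91.7]
force: [-1.0, 1.0, 0.6]
gripper_width: 0.7
time_s: 34.48
ee_pos: [541.6, 279.3, 152.9]
ee_rot: [179.9, -0.4, 91.6]
force: [-1.7, 7.8, 3.9]
gripper_width: 0.3
```

```bash
python3 -m jog '0.02 0 -0.02 0 0 0; 0.03 0 -0.1 0 0 0; 0.1 0 -0.19 0 0 0; 0.18 0 -0.19 0 0 0; 0.26 0 -0.19 0 0 0; 0.32 0 -0.19 0 0 0; 0.32 0 -0.19 0 0 0; 0.32 0 -0.19 0 0 0' 0.54; python3 -c "
from ov import *
f=grab_frame('top')
for c,s in blobs(f,'blue',(120,168,290,248)): print('blue',c,s,wl(w(c,148)))
for k in('green','orange'):
  for c,s in blobs(f,k,(135,168,285,248)): print(k,c,s,w(c,112),wl(w(c,112)))
row((586,314,245),92)"
```

```text
time_s: 35.15
ee_pos: [536.7, 440.2, 248.7]
ee_rot: [179.9, -0.4, 91.8]
force: [-0.1, -0.6, 0.1]
gripper_width: 51.0
blue [275.3 203.1] [274, 190, 4, 29, 76] [-1.000e-01 -2.112e+02]
blue [189.3 202.2] [188, 193, 3, 22, 49] [13.9 46.8]
green [173.6 193.7] [165, 186, 18, 17, 239] [586.4 314.9 112. ] [ 46.2 103.4]
orange [267.4 204. ] [263, 196, 10, 17, 155] [551.8  24.5 112. ] [   1.6 -185.7]
orange [172.3 223.6] [163, 215, 20, 18, 289] [493.8 317.9 112. ] [-46.3 109.6]
t 35.2 row [-0.2522  0.0908  0.0063] [ 0.001 -0.004 -0.003] rows>= 3.2
```

```bash
python3 -m jog '-0.08 0.03 0 0 0 0; -0.16 0.06 0 0 0 0; -0.22 0.085 0 0 0 0; -0.248 0.091 0 0 0 0; -0.248 0.091 0 0 0 0; -0.248 0.091 0 0 0 0'; python3 -c "
from ov import *
rowR((586.4,316,102),92)"
```

```text
time_s: 35.7
ee_pos: [586.2, 314.6, 248.6]
ee_rot: [179.9, -0.4, 91.5]
force: [-1.1, 0.7, 0.3]
gripper_width: 70.1
t 35.7 at [586.2 314.6 248.6] row [ 9.000e-04 -1.000e-04  2.933e-01] [ 0.001 -0.004 -0.005]
```

```bash
python3 -m jog '0.003 0 0.05 0 -0.004 -0.005; 0.003 0 0.1 0 -0.004 -0.005; 0.003 0 0.15 0 -0.004 -0.005; 0.003 0 0.2 0 -0.004 -0.005; 0.003 0 0.24 0 -0.004 -0.005; 0.003 0 0.275 0 -0.004 -0.005; 0.003 0 0.291 0 -0.004 -0.005; 0.003 0 0.291 0 -0.004 -0.005; 0.003 0 0.291 0 -0.004 -0.005'; python3 -m jog '0 0 0 0 0 0; 0 0 0 0 0 0; 0 0 0 0 0 0; 0 0 0 0 0 0; 0 0 0 0 0 0; 0 0 0 0 0 0; 0 0 -0.03 0 0 0; 0 0 -0.08 0 0 0; 0 0 -0.14 0 0 0; 0 0 -0.2 0 0 0; 0 0 -0.26 0 0 0; 0 0 -0.29 0 0 0; 0 0 -0.29 0 0 0; 0 0 -0.29 0 0 0' -1 30; python3 -c "
from ov import *
rowR((545,-60,245),45)"
```

```text
time_s: 36.45
ee_pos: [586.3, 317.9, 103.5]
ee_rot: [179.9, -0.0, 92.0]
force: [-0.4, 0.1, 0.9]
gripper_width: 70.4
time_s: 37.62
ee_pos: [586.2, 317.8, 248.6]
ee_rot: [179.8, -0.0, 92.0]
force: [-0.9, -0.8, -2.7]
gripper_width: 53.6
t 37.6 at [586.2 317.8 248.6] row [-0.7521 -0.1091  0.0064] [ 0.002 -0.001  0.522]
```

```bash
python3 -m jog '-0.04 -0.006 0 0 0 0.03; -0.09 -0.013 0 0 0 0.07; -0.16 -0.023 0 0 0 0.12; -0.23 -0.033 0 0 0 0.17; -0.3 -0.044 0 0 0 0.22; -0.37 -0.054 0 0 0 0.27; -0.44 -0.064 0 0 0 0.32; -0.51 -0.074 0 0 0 0.37; -0.58 -0.084 0 0 0 0.42; -0.65 -0.094 0 0 0 0.47; -0.71 -0.103 0 0 0 0.5; -0.745 -0.108 0 0 0 0.52; -0.752 -0.109 0 0 0 0.52; -0.752 -0.109 0 0 0 0.52; -0.752 -0.109 0 0 0 0.52'; python3 -c "
from ov import *
rowR(T((0.5,-103.5,245),RO,RT),RT)"
```

```text
time_s: 38.87
ee_pos: [544.5, -59.3, 246.7]
ee_rot: [-180.0, -0.1, 45.2]
force: [-0.3, 0.2, -2.2]
gripper_width: 53.6
t 38.9 at [544.5 -59.3 246.7] row [-0.4407  0.4176  0.0023] [-0.001 -0.001  0.557]
```

```bash
python3 -m jog '-0.03 0.03 0 0 0 0.05; -0.08 0.075 0 0 0 0.12; -0.13 0.123 0 0 0 0.19; -0.18 0.17 0 0 0 0.26; -0.23 0.218 0 0 0 0.33; -0.28 0.265 0 0 0 0.4; -0.33 0.313 0 0 0 0.46; -0.38 0.36 0 0 0 0.51; -0.42 0.398 0 0 0 0.55; -0.438 0.415 0 0 0 0.557; -0.441 0.418 0 0 0 0.557; -0.441 0.418 0 0 0 0.557; -0.441 0.418 0.07 0 0 0.557; -0.441 0.418 0.14 0 0 0.557; -0.441 0.418 0.155 0 0 0.557; -0.441 0.418 0.155 0 0 0.557; -0.441 0.418 0.155 0 0 0.557'; python3 - <<'E'
from ov import *
from scipy.optimize import least_squares as L
p=T((0.5,-103.5,80),RO,RT); rowR(p,RT)
s=state()["ee_pos"]
fs=grab_frame("scene")
for c,sx in blobs(fs,"green",(120,150,280,300)): print("scene",c,sx)
print("lid mid expected if jar at TCP x", px((s[0],s[1],s[2]+2),"scene"))
E
```

```text
time_s: 40.28
ee_pos: [538.6, -361.8, 169.7]
ee_rot: [-179.9, -0.1, -4.8]
force: [0.6, -0.3, -1.4]
gripper_width: 53.7
t 40.3 at [ 538.6 -361.8  169.7] row [-0.0021  0.0023  0.1795] [-0.001 -0.001  0.001]
scene [180.  233.3] [171, 225, 19, 18, 252]
scene [212.6 242.7] [196, 231, 35, 24, 460]
lid mid expected if jar at TCP x [180.01695017 232.84261368]
```

```bash
python3 -m jog '-0.002 0.002 0 0 0 0; -0.002 0.002 0.04 0 0 0; -0.002 0.002 0.08 0 0 0; -0.002 0.002 0.11 0 0 0; -0.002 0.002 0.125 0 0 0; -0.002 0.002 0.135 0 0 0; -0.002 0.002 0.135 0 0 0'; python3 -m jog '0 0 0.012 0 0 0; 0 0 0.024 0 0 0; 0 0 0.034 0 0 0; 0 0 0.042 0 0 0; 0 0 0.048 0 0 0; 0 0 0.048 0 0 0';python3 -c "
from ov import *
s=state();print(rl(s['ee_pos']))"
```

```text
time_s: 40.92
ee_pos: [538.6, -363.7, 103.7]
ee_rot: [-180.0, -0.3, -4.8]
force: [0.1, 0.5, -1.9]
gripper_width: 53.7
time_s: 41.42
ee_pos: [538.9, -363.6, 80.0]
ee_rot: [-180.0, -0.3, -4.8]
force: [0.1, 1.0, 0.3]
gripper_width: 53.9
[   1.8 -104.3]
```

```bash
python3 -m jog '0 0 0.002 0 0 0; 0 0 0.002 0 0 0'; python3 -m jog '0 0 0 0 0 0; 0 0 0 0 0 0; 0 0 0 0 0 0; 0 0 0 0 0 0' 0.24; python3 -m jog '0 0 -0.03 0 0 0; 0 0 -0.07 0 0 0; 0 0 -0.12 0 0 0; 0 0 -0.18 0 0 0; 0 0 -0.26 0 0 0; 0 0 -0.33 0 0 0; 0 0 -0.34 0 0 0; 0 0 -0.34 0 0 0'; python3 -m jog '0 -0.05 0 0 0 -0.05; 0 -0.12 0 0 0 -0.12; 0 -0.2 0 0 0 -0.2; 0 -0.28 0 0 0 -0.28; 0 -0.36 0 0 0 -0.36; 0 -0.43 0 0 0 -0.44; 0 -0.51 0 0 0 -0.52; 0 -0.58 0 0 0 -0.6; 0 -0.65 0 0 0 -0.68; 0 -0.72 0 0 0 -0.76; 0 -0.79 0 0 0 -0.84; 0 -0.86 0 0 0 -0.9; 0 -0.92 0 0 0 -0.95; 0 -0.96 0 0 0 -1; 0 -0.96 0 0 0 -1; 0 -0.96 0 0 0 -1' -1; python3 - <<'E'
from ov import *
f=grab_frame("top");fs=grab_frame("scene")
for k in("green","orange"):
  for c,s in blobs(f,k,(135,180,400,225)): print(k,c,s,wl(w(c,112)),rl(w(c,87)))
for c,s in blobs(fs,"green",(145,180,280,300)): print("scene",c,s)
print("expected", [(px(T((1,y,87),RO,RT)).round(1),px(T((1,y,83),RO,RT),"scene").round(1)) for y in(37,-33,-104)])
rowR(T((0,0,245),WO,WT),92)
E
```

```text
time_s: 41.58
ee_pos: [539.1, -363.7, 79.9]
ee_rot: [180.0, -0.3, -4.8]
force: [-0.4, 1.7, 4.2]
gripper_width: 53.6
time_s: 41.92
ee_pos: [539.1, -363.7, 79.8]
ee_rot: [180.0, -0.3, -4.8]
force: [0.7, 0.3, -0.3]
gripper_width: 56.7
time_s: 42.58
ee_pos: [539.3, -364.5, 253.1]
ee_rot: [179.8, -0.7, -4.8]
force: [1.0, -0.1, -0.4]
gripper_width: 56.6
time_s: 43.92
ee_pos: [578.7, 114.3, 249.2]
ee_rot: [179.6, 0.3, 85.2]
force: [-0.4, -1.1, -1.0]
gripper_width: 0.5
green [348.6 206.9] [340, 199, 18, 17, 243] [ -18.3 -435.1] [-6.1 30. ]
green [368. 207.] [360, 199, 17, 17, 244] [ -21.1 -494.8] [ -1.7 -30.7]
green [390.4 207.8] [382, 200, 18, 17, 247] [ -26.6 -563.3] [   1.1 -100.8]
orange [267.4 203.9] [263, 196, 11, 17, 158] [   1.9 -185.7] [-16.1 285.1]
orange [171.8 220.2] [163, 215, 19, 10, 155] [-35.7 110.8] [-90.3 580.6]
scene [212.6 242.7] [195, 231, 36, 24, 467]
scene [183.1 255. ] [174, 247, 19, 17, 254]
expected [(array([346.5, 204.5]), array([225.6, 238.6])), (array([368.8, 206.2]), array([205. , 246.2])), (array([391.4, 207.9]), array([183.2, 254.1]))]
t 44.0 at [579.  112.8 250. ] row [ 0.1876 -0.0869  0.0083] [ 0.006  0.004 -0.077]
```

```bash
python3 -c "
from ov import *
rowR(T((0,17,245),WO,WT),92)
rowR(T((0,17,155),WO,WT),92)"; python3 -m jog '0.08 -0.04 0 0 0 -0.04; 0.16 -0.08 0 0 0 -0.077; 0.22 -0.085 0 0 0 -0.077; 0.22 -0.085 0 0 0 -0.077; 0.22 -0.085 0 0 0 -0.077; 0.22 -0.085 0 0 0 -0.077' -1; python3 -c "
from ov import *
rowR(T((0,17,155),WO,WT),92)"
```

```text
t 44.0 at [579.  112.8 250. ] row [ 0.2214 -0.0909  0.0081] [ 0.006  0.004 -0.077]
t 44.0 at [579.  112.8 250. ] row [ 0.2223 -0.0926  0.1881] [ 0.006  0.004 -0.077]
time_s: 44.52
ee_pos: [546.2, 224.7, 248.8]
ee_rot: [179.5, 0.4, 92.0]
force: [-0.3, -1.0, 0.1]
gripper_width: 0.7
t 44.5 at [546.2 224.7 248.8] row [ 0.0062 -0.0073  0.1875] [ 0.005  0.005 -0.   ]
```

```bash
python3 -m jog '0.004 -0.005 0.05 0.005 0.005 0; 0.004 -0.006 0.1 0.005 0.005 0; 0.004 -0.006 0.15 0.005 0.005 0; 0.004 -0.006 0.18 0.005 0.005 0; 0.004 -0.006 0.186 0.005 0.005 0; 0.004 -0.006 0.186 0.005 0.005 0'; python3 -m jog '0.02 0 0 0 0 0; 0.05 0 0 0 0 0; 0.09 0 0 0 0 0; 0.13 0 0 0 0 0; 0.17 0 0 0 0 0; 0.21 0 0 0 0 0; 0.25 0 0 0 0 0; 0.29 0 0 0 0 0; 0.315 0 0 0 0 0; 0.33 0 0 0 0 0; 0.34 0 0 0 0 0; 0.347 0 0 0 0 0; 0.352 0 0 0 0 0; 0.352 0 0 0 0 0; 0.352 0 0 0 0 0'; python3 -c "
from ov import *
s=state();print(wl(s['ee_pos']))"
```

```text
time_s: 45.02
ee_pos: [543.8, 224.0, 154.8]
ee_rot: [-179.9, 0.0, 91.8]
force: [-0.4, -1.1, -0.1]
gripper_width: 0.3
time_s: 46.27
ee_pos: [538.2, 399.3, 154.8]
ee_rot: [-179.9, 0.0, 91.8]
force: [0.2, -2.0, 1.5]
gripper_width: 0.6
[  0.9 189.4]
```

```bash
python3 -m jog '0.004 0 0 0 0 0; 0.008 0 0 0 0 0; 0.01 0 0 0 0 0; 0.01 0 0 0 0 0'; python3 -c "
from ov import *
s=state();print(wl(s['ee_pos']))"
```

```text
time_s: 46.6
ee_pos: [538.2, 399.7, 154.9]
ee_rot: [-179.8, 0.5, 91.8]
force: [-0.7, -12.3, 5.1]
gripper_width: 0.8
[  0.9 189.8]
```

```bash
python3 -m jog '-0.02 0 -0.02 0 0 0; -0.02 0 -0.1 0 0 0; -0.04 0 -0.18 0 0 0; -0.1 0 -0.19 0 0 0; -0.18 0 -0.19 0 0 -0.05; -0.26 0 -0.19 0 0 -0.12; -0.34 0 -0.19 0 0 -0.19; -0.42 0 -0.19 0 0 -0.26; -0.5 0 -0.19 0 0 -0.33; -0.58 0 -0.19 0 0 -0.4; -0.66 0 -0.19 0 0 -0.47; -0.7 0 -0.19 0 0 -0.54; -0.7 0 -0.19 0 0 -0.61; -0.7 0 -0.19 0 0 -0.68; -0.7 0 -0.19 0 0 -0.75; -0.7 0 -0.19 0 0 -0.82; -0.7 0 -0.19 0 0 -0.88; -0.7 0 -0.19 0 0 -0.88' 0; python3 - <<'E'
from ov import *
f=grab_frame("top");fs=grab_frame("scene")
for c,s in blobs(f,'blue',(120,168,290,248)): print('blue',c,s,wl(w(c,148)))
for c,s in blobs(f,'orange',(135,168,285,248)): print('orange',c,s,wl(w(c,112)))
for c,s in blobs(f,'green',(300,168,420,248)): print('green',c,s,rl(w(c,87)))
for c,s in blobs(f,"red",(300,130,335,170),5): print("knob",c,s,w(c,138))
A=cv2.resize(f[140:235,300:430],None,fx=4,fy=4,interpolation=2);B=cv2.resize(fs[205:300,130:300],None,fx=4,fy=4,interpolation=2)[:220]
D=np.zeros((600,680,3),np.uint8);D[:380,:520]=A;D[380:600,:680]=B
cv2.imwrite("pics/p15.png",D[:,:,::-1])
rowR((706.5,-130.3,200),172)
E
```

```text
time_s: 48.1
ee_pos: [549.4, 50.8, 253.8]
ee_rot: [-179.5, -0.1, 171.0]
force: [-0.8, 0.6, 0.0]
gripper_width: 45.5
blue [134.7 209.3] [134, 194, 3, 29, 67] [ -0.3 211.5]
orange [172.4 223.6] [163, 216, 20, 16, 251] [-46.3 109.3]
green [348.5 206.9] [340, 199, 18, 17, 244] [-6.1 30.3]
green [368.  206.9] [360, 199, 17, 17, 242] [ -1.4 -30.6]
green [390.3 207.8] [382, 200, 18, 17, 246] [   1.1 -100.5]
knob [317.5 152.2] [316, 151, 4, 3, 10] [ 706.5 -130.4  138. ]
t 48.2 at [549.4  50.8 253.7] row [-0.3683 -0.3063  0.1096] [-0.006 -0.001 -0.013]
```

```bash
sleep 0
```

```text
(no output)
```

View pics/p15.png

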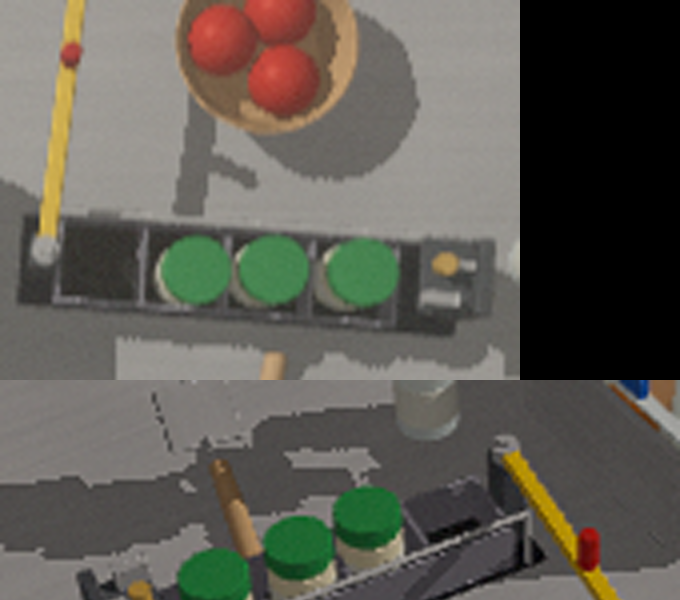

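Picture 15: three jars stand upright in three bays at crop (195,270), (272,270) and (362,272). The knob is at (70,55). Next is the keeper.

```bash
python3 -m jog '-0.06 -0.05 0 0 0 0; -0.12 -0.1 0 0 0 0; -0.18 -0.15 0 0 0 0; -0.24 -0.2 0 0 0 0; -0.3 -0.25 0 0 0 0; -0.35 -0.29 0.02 -0.006 0 -0.013; -0.366 -0.305 0.06 -0.006 0 -0.013; -0.366 -0.305 0.1 -0.006 0 -0.013; -0.366 -0.305 0.12 -0.006 0 -0.013; -0.366 -0.305 0.12 -0.006 0 -0.013; -0.366 -0.305 0.12 -0.006 0 -0.013'; python3 -c "
from ov import *
rowR((706.5,-130.3,132),172)"
```

```text
time_s: 49.12
ee_pos: [705.3, -129.0, 194.9]
ee_rot: [180.0, -0.1, 171.9]
force: [0.2, -0.2, 0.9]
gripper_width: 45.4
t 49.1 at [ 705.3 -129.   194.9] row [-0.003  -0.0022  0.1258] [ 0.    -0.001 -0.001]
```

```bash
python3 -m jog '-0.003 0.002 0.04 0 0 0; -0.003 0.002 0.08 0 0 0; -0.003 0.002 0.11 0 0 0; -0.003 0.002 0.123 0 0 0; -0.003 0.002 0.123 0 0 0; -0.003 0.002 0.123 0 0 0'; python3 -m jog '0 0 0 0 0 0; 0 0 0 0 0 0; 0 0 0 0 0 0; 0 0 0 0 0 0; 0 0 0 0 0 0; 0 0 0 0 0 0' -1 12; cat > arc.py <<'E'
from ov import *
H=np.array(T((0,150,0),RO,RT)[:2]); s=state(); d=s["ee_pos"][:2]-H
R0=R.from_euler("xyz",s["ee_rot"],degrees=True); a0=np.arctan2(d[1],d[0]); home=np.radians(RT-90)
print("r",np.linalg.norm(d),"keeper",a0-home,"z",s["ee_pos"][2],"qpos",s["qpos"].round(0))
import sys
step=np.radians(float(sys.argv[1])); n=int(sys.argv[2])
for i in range(1,n+1):
    a=a0-step*i
    p=np.r_[H+150*np.array([np.cos(a),np.sin(a)]),132]
    r=R0.inv()*R.from_euler("z",-step*i)*R0
    v=np.r_[R0.inv().apply(p-s["ee_pos"])/500,r.as_rotvec()/(np.pi/2)]
    print(round(a-home,3),*[f"{x:.3f}" for x in v])
E
python3 arc.py 4 18
```

```text
time_s: 49.62
ee_pos: [707.5, -127.9, 135.1]
ee_rot: [180.0, 0.0, 172.0]
force: [0.3, -0.8, -0.3]
gripper_width: 45.8
time_s: 50.12
ee_pos: [707.7, -128.1, 135.7]
ee_rot: [180.0, 0.1, 172.0]
force: [0.8, 0.0, 1.9]
gripper_width: 15.5
r 149.98317933515582 keeper 1.5363468837951588 z 135.67880194504926 qpos [-11.  35.  76.   0.  69. -93.]
1.467 0.000 -0.021 0.007 0.000 -0.000 0.044
1.397 0.002 -0.042 0.007 0.000 -0.000 0.089
1.327 0.005 -0.062 0.007 0.000 -0.000 0.133
1.257 0.010 -0.083 0.007 0.000 -0.000 0.178
1.187 0.016 -0.103 0.007 0.000 -0.000 0.222
1.117 0.023 -0.123 0.007 0.000 -0.000 0.267
1.048 0.032 -0.142 0.007 0.000 -0.000 0.311
0.978 0.042 -0.160 0.007 0.001 -0.000 0.356
0.908 0.054 -0.177 0.007 0.001 -0.000 0.400
0.838 0.066 -0.194 0.007 0.001 -0.000 0.444
0.768 0.080 -0.210 0.007 0.001 -0.000 0.489
0.699 0.095 -0.225 0.007 0.001 -0.000 0.533
0.629 0.110 -0.239 0.007 0.001 -0.000 0.578
0.559 0.127 -0.251 0.007 0.001 -0.000 0.622
0.489 0.145 -0.263 0.007 0.001 -0.000 0.667
0.419 0.163 -0.273 0.007 0.001 -0.000 0.711
0.35 0.182 -0.282 0.007 0.001 -0.000 0.756
0.28 0.201 -0.290 0.007 0.001 -0.000 0.800
```

```bash
python3 -m jog '0 -0.021 0 0 0 0.044; 0.002 -0.042 0 0 0 0.089; 0.005 -0.062 0 0 0 0.133; 0.01 -0.083 0 0 0 0.178; 0.016 -0.103 0 0 0 0.222; 0.023 -0.123 0 0 0 0.267; 0.032 -0.142 0 0 0 0.311; 0.042 -0.16 0 0 0 0.356; 0.054 -0.177 0 0 0 0.4; 0.066 -0.194 0 0 0 0.444; 0.08 -0.21 0 0 0 0.489; 0.095 -0.225 0 0 0 0.533; 0.11 -0.239 0 0 0 0.578; 0.127 -0.251 0 0 0 0.622; 0.145 -0.263 0 0 0 0.667; 0.163 -0.273 0 0 0 0.711; 0.182 -0.282 0 0 0 0.756; 0.201 -0.29 0 0 0 0.8; 0.201 -0.29 0 0 0 0.8'; python3 arc.py 2.5 8
```

```text
time_s: 51.7
ee_pos: [587.2, -261.8, 135.8]
ee_rot: [179.9, 0.4, 99.8]
force: [1.6, -10.4, -3.9]
gripper_width: 15.2
r 154.2955732694117 keeper 0.27079166764624674 z 135.80140278091562 qpos [-25.  28.  89.  -0.  63. -35.]
0.227 0.009 -0.013 0.008 0.000 -0.000 0.028
0.184 0.009 -0.026 0.007 0.000 -0.000 0.056
0.14 0.011 -0.039 0.007 0.001 -0.000 0.083
0.096 0.012 -0.052 0.007 0.001 -0.000 0.111
0.053 0.015 -0.065 0.007 0.001 -0.000 0.139
0.009 0.018 -0.078 0.007 0.001 -0.000 0.167
-0.035 0.021 -0.091 0.007 0.001 -0.000 0.194
-0.078 0.025 -0.103 0.007 0.002 -0.000 0.222
```

```bash
python3 -m jog '-0.005 -0.013 0 0 0 0.028; -0.005 -0.026 0 0 0 0.056; -0.003 -0.039 0 0 0 0.083; -0.002 -0.052 0 0 0 0.111; 0 -0.057 0 0 0 0.12; 0 -0.057 0 0 0 0.12'; python3 arc.py 2.5 5
```

```text
time_s: 52.2
ee_pos: [558.4, -265.6, 135.7]
ee_rot: [179.9, 0.3, 89.0]
force: [0.4, 4.4, 1.3]
gripper_width: 15.6
r 155.40635779953666 keeper 0.08317495791576301 z 135.65732496381747 qpos [-26.  26.  92.  -0.  61. -25.]
0.04 0.011 -0.013 0.007 0.000 -0.000 0.028
-0.004 0.012 -0.026 0.007 0.000 -0.000 0.056
-0.048 0.013 -0.039 0.007 0.000 -0.000 0.083
-0.091 0.015 -0.052 0.007 0.001 -0.000 0.111
-0.135 0.017 -0.065 0.007 0.001 -0.000 0.139
```

```bash
python3 -m jog '0.002 -0.006 0 0 0 0.01; 0.003 -0.012 0 0 0 0.02; 0.004 -0.018 0 0 0 0.035; 0.005 -0.024 0 0 0 0.05; 0.005 -0.028 0 0 0 0.055; 0.005 -0.028 0 0 0 0.055' -1 40; python3 arc.py 2.5 1
```

```text
time_s: 52.7
ee_pos: [552.9, -265.2, 135.9]
ee_rot: [178.7, 0.5, 84.0]
force: [21.5, -3.4, -13.0]
gripper_width: 15.2
r 155.1667663049875 keeper 0.04754058426852925 z 135.8574658422846 qpos [-27.  25.  94.  -0.  59. -21.]
0.004 0.010 -0.014 0.007 0.000 -0.001 0.028
```

```bash
python3 -m jog '0 -0.01 0 0 0 0; 0 -0.016 0 0 0 0; 0 -0.02 0 0 0 0; 0 -0.024 0 0 0 0; 0 -0.024 0 0 0 0'; python3 arc.py 2.5 1
```

```text
time_s: 53.12
ee_pos: [552.4, -265.2, 135.9]
ee_rot: [177.2, 0.6, 83.9]
force: [31.7, 0.8, -17.5]
gripper_width: 15.1
r 155.20857461349283 keeper 0.044087783514537016 z 135.90708021199447 qpos [-27.  25.  95.   1.  57. -21.]
0.0 0.010 -0.014 0.007 0.000 -0.001 0.028
```

```bash
python3 -m jog '0 0 0 0 0 0; 0 0 0 0 0 0; 0 0 0 0 0 0; 0 0 0 0 0 0' 0; python3 -m jog '0 0 -0.03 0 0 0; 0 0 -0.1 0 0 0; 0 0 -0.18 0 0 0; 0 -0.05 -0.2 0 0 0; 0.05 -0.12 -0.2 0 0 0; 0.15 -0.16 -0.2 0 0 0; 0.25 -0.16 -0.2 0 0 0; 0.35 -0.16 -0.2 0 0 0; 0.45 -0.16 -0.2 0 0 0; 0.5 -0.16 -0.2 0 0 0; 0.5 -0.16 -0.2 0 0 0'; python3 - <<'E'
from ov import *
f=grab_frame("top");fs=grab_frame("scene")
h=cv2.cvtColor(f,cv2.COLOR_RGB2HSV).astype(int)
m=(h[...,0]>18)&(h[...,0]<32)&(h[...,1]>130)&(h[...,2]>90)
v,u=np.nonzero(m[170:240,295:430]); P3=np.array([w((a+295,b+170),106) for a,b in zip(u,v)])
print(len(P3))
if len(P3)>20:
    vx,vy,x0,y0=cv2.fitLine(P3[:,:2].astype(np.float32),cv2.DIST_HUBER,0,.01,.01).ravel(); 
    print("angle",np.degrees(np.arctan2(-abs(vy),vx*np.sign(-vy))),"pt",x0,y0,"rack",rl((x0,y0)),"y range",P3[:,1].min(),P3[:,1].max())
for c,s in blobs(f,"red",(320,180,400,230),4): print("knob",c,s,w(c,138),rl(w(c,138)))
for c,s in blobs(f,'green',(300,168,420,248)): print('green',c,s,rl(w(c,87)))
A=cv2.resize(f[185:230,300:430],None,fx=6,fy=6,interpolation=2);B=cv2.resize(fs[215:295,140:290],None,fx=5.2,fy=5.2,interpolation=2)[:330]
D=np.zeros((600,780,3),np.uint8);D[:270]=A;D[270:600,:B.shape[1]]=B[:330]
cv2.imwrite("pics/p16.png",D[:,:,::-1])
E
```

```text
time_s: 53.45
ee_pos: [551.5, -265.2, 135.8]
ee_rot: [177.3, 0.6, 83.8]
force: [0.5, 0.0, 0.5]
gripper_width: 39.1
time_s: 54.37
ee_pos: [493.3, -3.4, 229.8]
ee_rot: [177.3, 0.5, 83.9]
force: [0.8, -0.2, -0.3]
gripper_width: 45.7
396
angle -90.100105 pt 559.1089 -258.47104 rack [13.   2.2] y range -422.2 -122.7
knob [360.6 200. ] [358, 198, 6, 5, 21] [ 559.  -258.4  138. ] [12.8  2.3]
green [348.8 209.4] [341, 205, 17, 11, 160] [-13.9  28.8]
green [368.1 208.9] [360, 204, 17, 12, 178] [ -7.6 -31.4]
green [390.4 209.3] [382, 204, 18, 13, 191] [  -3.6 -101. ]
```

View pics/p16.png

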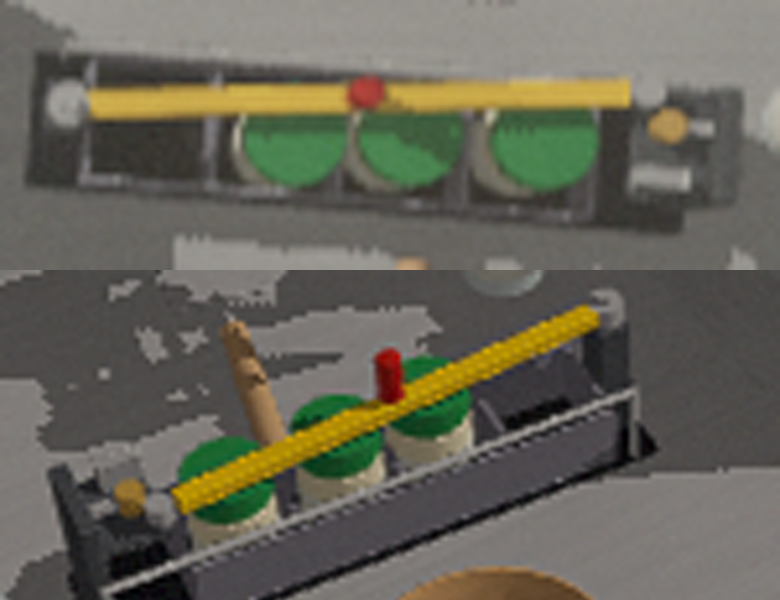

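```bash
python3 -c "
from ov import *
rowR(T((60,-126,235),RO,RT),90+RT)"
```

```text
t 54.5 at [493.7  -4.1 229.6] row [-0.7474  0.281   0.0096] [ 0.029  0.007 -0.011]
```

Picture 16: the bar lies over the lids, its nose at (650,90) just short of the roller at (668,125), so it hasn't snapped home. Nothing blocks it. I'll push on the bar nearer its end, where there is more leverage.

```bash
python3 -m jog '-0.06 0.07 0 0 0 0; -0.12 0.14 0 0 0 0; -0.18 0.21 0 0 0 0; -0.26 0.27 0 0 0 0; -0.34 0.281 0 0.01 0 0; -0.42 0.281 0 0.02 0 0; -0.5 0.281 0 0.029 0.007 -0.011; -0.58 0.281 0 0.029 0.007 -0.011; -0.66 0.281 0 0.029 0.007 -0.011; -0.72 0.281 0 0.029 0.007 -0.011; -0.745 0.281 0 0.029 0.007 -0.011; -0.745 0.281 0 0.029 0.007 -0.011; -0.745 0.281 0 0.029 0.007 -0.011' -1; python3 -c "
from ov import *
rowR(T((60,-126,117),RO,RT),90+RT)"
```

```text
time_s: 55.55
ee_pos: [593.6, -390.1, 239.4]
ee_rot: [-180.0, -0.1, 84.9]
force: [-0.3, 0.9, -0.6]
gripper_width: 0.5
t 55.5 at [ 593.6 -390.1  239.4] row [-0.0006  0.003   0.2447] [-0.    -0.001 -0.002]
```

```bash
python3 -m jog '0 0.002 0.05 0 0 0; 0 0.002 0.1 0 0 0; 0 0.002 0.15 0 0 0; 0 0.002 0.2 0 0 0; 0 0.002 0.235 0 0 0; 0 0.002 0.244 0 0 0; 0 0.002 0.244 0 0 0; 0 0.002 0.244 0 0 0'; python3 -m jog '0 -0.015 0 0 0 0; 0 -0.03 0 0 0 0; 0 -0.045 0 0 0 0; 0 -0.055 0 0 0 0; 0 -0.065 0 0 0 0; 0 -0.073 0 0 0 0; 0 -0.08 0 0 0 0; 0 -0.086 0 0 0 0; 0 -0.086 0 0 0 0'; python3 -c "
from ov import *
s=state();print(rl(s['ee_pos']))"
```

```text
time_s: 56.22
ee_pos: [595.3, -389.3, 118.6]
ee_rot: [180.0, -0.1, 85.0]
force: [-0.3, 0.1, 0.5]
gripper_width: 0.4
time_s: 56.97
ee_pos: [551.9, -386.0, 119.5]
ee_rot: [179.9, -0.0, 85.0]
force: [0.7, -0.3, 0.2]
gripper_width: 0.4
[  16.6 -125.4]
```

```bash
python3 -m jog '0 0.03 0 0 0 0; 0 0.05 -0.05 0 0 0; 0 0.05 -0.13 0 0 0; 0 0.05 -0.21 0 0 0; 0.05 0.05 -0.25 0 0 0; 0.13 0.03 -0.25 0 0 0; 0.21 0 -0.25 0 0 0; 0.29 -0.05 -0.25 0 0 0; 0.37 -0.1 -0.25 0 0 0; 0.45 -0.15 -0.25 0 0 0; 0.53 -0.15 -0.25 0 0 0; 0.61 -0.15 -0.25 0 0 0; 0.69 -0.15 -0.25 0 0 0; 0.75 -0.15 -0.25 0 0 0; 0.75 -0.15 -0.25 0 0 0; 0.75 -0.15 -0.25 0 0 0'; cat > chk.py <<'E'
from ov import *
f=grab_frame("top");fs=grab_frame("scene"); print(state()["time_s"],state()["ee_pos"])
h=cv2.cvtColor(f,cv2.COLOR_RGB2HSV).astype(int)
m=(h[...,0]>18)&(h[...,0]<32)&(h[...,1]>130)&(h[...,2]>90)
v,u=np.nonzero(m[170:240,295:408]); P3=np.array([w((a+295,b+170),106) for a,b in zip(u,v)])
vx,vy,x0,y0=cv2.fitLine(P3[:,:2].astype(np.float32),cv2.DIST_HUBER,0,.01,.01).ravel()
print(len(P3),"angle",np.degrees(np.arctan2(-abs(vy),vx*np.sign(-vy))),"rack",rl((x0,y0)))
for c,s in blobs(f,"red",(320,180,400,230),4): print("knob",c,s,w(c,138),rl(w(c,138)))
for c,s in blobs(f,'green',(300,168,420,248)): print('green',c,s,rl(w(c,87)))
for c,s in blobs(f,'blue',(120,168,290,248)): print('blue',c,s,wl(w(c,148)))
for c,s in blobs(f,'orange',(135,168,285,248)): print('orange',c,s,wl(w(c,112)))
for q in("tomatoes_mid","spice1_mid","spice2_mid","spatula_grip"):
    print(q,[([round(float(v)) for v in d["location"]],round(d["confidence"],2)) for d in tip_of(q,"top")])
E
python3 chk.py
```

```text
time_s: 58.3
ee_pos: [508.9, -4.3, 244.6]
ee_rot: [180.0, 0.0, 85.2]
force: [0.2, 0.9, 0.4]
gripper_width: 0.6
58.4 [509.15037679  -6.46146991 244.4749095 ]
404 angle -94.34636 rack [0.4 0.4]
knob [360.4 204.3] [358, 202, 6, 5, 20] [ 545.9 -257.5  138. ] [-0.3  2.1]
green [348.7 200.1] [343, 199, 12, 3, 31] [15.4 31.1]
green [368.9 200.8] [362, 199, 14, 5, 47] [ 18.  -32.3]
green [390.8 202.2] [383, 200, 16, 5, 60] [  18.8 -101. ]
green [348.5 210.8] [341, 207, 17, 9, 112] [-18.3  29.5]
green [367.8 211.6] [360, 209, 17, 7, 91] [-16.2 -30.9]
green [389.9 212.7] [382, 210, 17, 7, 79] [ -14.4 -100.1]
blue [134.7 209. ] [134, 194, 3, 29, 66] [  0.6 211.5]
orange [172.3 223.6] [163, 216, 20, 16, 251] [-46.3 109.6]
tomatoes_mid [([364, 155], 0.91), ([353, 210], 0.52)]
spice1_mid [([304, 254], 0.72)]
spice2_mid [([441, 203], 0.7)]
spatula_grip [([366, 252], 0.98)]
```

```bash
python3 -m jog '0 0 -0.05 0 0 0; 0.08 -0.05 -0.1 0 0 0; 0.16 -0.12 -0.1 0 0 0; 0.24 -0.2 -0.1 0 0 0; 0.32 -0.27 -0.1 0 0 0; 0.4 -0.3 -0.1 0 0 0; 0.48 -0.3 -0.1 0 0 0; 0.56 -0.3 -0.1 0 0 0; 0.64 -0.3 -0.1 0 0 0; 0.72 -0.3 -0.1 0 0 0; 0.8 -0.3 -0.1 0 0 0; 0.8 -0.3 -0.1 0 0 0; 0.8 -0.3 -0.1 0 0 0; 0.8 -0.3 -0.1 0 0 0'; python3 chk.py | grep -v tomat
```

```text
time_s: 59.77
ee_pos: [396.5, 405.1, 293.2]
ee_rot: [180.0, 0.1, 84.9]
force: [-0.1, -0.9, -0.6]
gripper_width: 0.2
59.8667 [396.43572297 403.2606655  294.02788758]
402 angle -94.365395 rack [0.4 0.4]
knob [360.4 204.3] [358, 202, 6, 5, 20] [ 545.9 -257.5  138. ] [-0.3  2.1]
green [348.9 200.2] [343, 199, 13, 3, 32] [15.1 30.5]
green [368.9 200.8] [362, 199, 14, 5, 47] [ 18.  -32.3]
green [390.8 202.2] [383, 200, 16, 5, 60] [  18.8 -101. ]
green [348.6 210.9] [341, 207, 17, 9, 110] [-18.7  29.2]
green [367.8 211.5] [360, 209, 17, 7, 91] [-15.9 -30.9]
green [389.9 212.7] [382, 210, 17, 7, 78] [ -14.4 -100.1]
blue [275.3 203.1] [274, 190, 4, 29, 76] [-1.000e-01 -2.112e+02]
blue [134.8 209.1] [134, 194, 3, 29, 75] [  0.3 211.2]
orange [265.8 203.8] [258, 196, 16, 17, 203] [   2.4 -180.8]
orange [172.3 223.6] [163, 216, 20, 16, 252] [-46.3 109.6]
spice1_mid [([307, 255], 0.58)]
spice2_mid [([441, 204], 0.94)]
spatula_grip [([366, 251], 0.62), ([441, 201], 0.58), ([364, 152], 0.24)]
```

The covers, both orange jars, the keeper, the green jars and the bystanders all check out, so I'm handing in.

```bash
python3 -c "
from workcell import *
print(job_done())"
```

```text
the job is handed in; nothing more can be done
None
```

All three green-lidded jars that were in the well now stand upright in their own rack bays. The keeper bar is home over their lids. I handed the job in at about 60 s of robot time; no verdict was reported.

**Last checks**
- **Keeper:** the bar measured -94.4°, in line with the row (the rack's yaw is between -4.4° and -4.9°), and the knob was within 0.3 mm of its home line.
- **Covers:** both blue pulls are back at their starting positions, so both covers are shut.
- **Well:** both orange-lidded jars are where they started.
- **Bystanders:** the tomatoes, spice jars and spatula were found within a few pixels of their first readings where I had one. Spice jar 2 I could compare only with the picture.

**What went wrong on the way**
- **First jar:** it caught on the far side of its bay and leaned about 30°. I regripped it, straightened it and reseated it, and both cameras agreed it was upright.
- **Second jar:** it later shifted about 1 cm inside its bay, probably the announced knock. It looked upright in the last pictures taken before the keeper closed.
- **Keeper:** pushing at the knob with up to 32 N did not get past the catch. Pushing nearer the end of the bar did.
- **Lids after closing:** the bar covers part of the lids, so at the end I could confirm only where the jars stand, not their tilt.

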